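# Rack a printing-plate cassette behind its snap latch

### The arm

A 7-joint arm with a two-finger parallel gripper is mounted at the origin on the work surface. World frame = base frame: x ahead of the robot, y to its left, z up, the work surface at z = 0. Lengths are in m, angles in rad, forces in N, time in s.
With the tool pointing down it reaches from about 0.425 to 0.825 m from the base axis. Payload 3.6 kg.
Tool frame: the origin (TCP) lies at the very end of the fingers, on their centre line; the grasp point (between the pads) lies robot.pinch_z behind it (robot.pinch_z is the distance from the TCP to the grasp point, in m); z points along the fingers, y is the line along which they close (so a half turn about z gives the same grasp; the last joint's range is limited). The gripper opens to 93 mm and grips with 3 to 60 N. Pads are 15 mm wide; open, the fingers measure 128 mm over their backs; the gripper's body (75 mm by 188 mm) begins 65 mm behind the grasp point.
Start: joints at [1.206, 0.615, -0.013, 1.423, 0.008, 1.103, -0.04], TCP at [0.216, -0.613, 0.181] pointing down, gripper open.
Joint ranges: [-3.12, 3.12], [-0.3, 2.06], [-1.34, 1.32], [0.26, 2.42], [-1.36, 4.5], [0.01, 1.98], [-2.84, 2.84]. Speed limits (rad/s): [2.79, 2.79, 3.14, 3.14, 3.14, 3.14, 3.14].

### API

Orientations are given as [roll, pitch, yaw] about the fixed x, y, z axes, in that order (R = Rz(yaw) Ry(pitch) Rx(roll)).
In Python, from plant import robot gives the robot as it stands. The module is installed in compiled form; this text tells all that it offers.
- The arm moves only by the tool apply_moves, never from a script. Its argument "plan" is a list of rows, each a list of 7 numbers: the shift along the world's x, y, z in cm, then the turn, a rotation vector about the world's x, y, z in degrees, then the closure, from 0 (fully open) to 1 (shut). In form: [[x, y, z, rx, ry, rz, hand], ...]. A call has 1 to 8 rows; each row shifts and turns the commanded pose from where the row before left it; what a row does not reach is not made up. A row lasts 1/8 s, in which the tool goes at most 62.5 mm and 10.7 degrees, less where a joint would pass 70% of its speed; a pose out of reach is approached as far as the arm can. A call with a gripper value outside its range is refused whole. The fingers move at their own pace and stop on an object; "newtons" is the grip in N (left out, the last holds). Time passes only in rows, so rows that do not move let the fingers close. It gives the time, the measured TCP pose, the force, the opening and the grip force at its end, in the units of the state.
- robot.observe(): the state, without advancing time (a new reading comes with each control period).
- robot.snapshot(name): name is "scene" or "top" or "wrist"; returns a dict with "frame" (384x512x3 uint8, red, green, blue), "depth" (384x512 float32, m along the optical axis (not along the pixel's ray), 0 where there is no reading), "mtx" (3x3 intrinsics, pixels), "camera_from_world" (4x4, takes a point from world to camera coordinates). Camera axes: x right, y down, z forward; pixel columns grow to the right and rows downward; lengths in m; the calibration is good to about 2 mm. A picture is of the moment at which its call begins.
- robot.sign_off(): hands the job in; it is judged then, once.
The state is a dict: "time": time; "q": joint angles; "dq": joint speeds; "effort": joint torques, N m; "tcp_pos": TCP position; "eef_rot": TCP orientation; "ft_force": force on the tool from outside, world axes, zero at the start; "torque": the same for the moment, N m; "opening": finger opening in m; "grasp_force": force on a finger pad.
Only numpy, scipy, OpenCV 4.12 (cv2) and the standard library are available. Lean on these libraries where they do the work, as an engineer would, in place of code of your own. Each camera call takes 0.05 s, during which the arm holds its last target. There are 200 camera calls.

### The job

Take the plate cassette out of the slanted drain pocket and stand it on its long edge on the black rubber pad, letting go so that you can take it again by its other half. Then load it into the rack's one empty bay, shouldered end towards the latch: push the spring latch open with the cassette's end, lower the cassette until it is fully home and let the latch snap back shut over the shoulder. Leave the other things on the bench where they are.

Things in the scene. Friction and masses are not known exactly. Their poses are not given: they have to be found in the camera images.
- cassette: Loose plate cassette: flat aluminium block 140 mm long (own x), 24 thick (own y), 75 high (own z), about 0.35 kg, dark panels on its faces. Origin: centre of its long underside. At the -x end the last 24 mm (x -70 to -46) are cut down to a shoulder 55 mm up. It starts in the drain pocket turned 45 degrees about its y, shouldered end up; only the half with own x below -5 mm sticks out there.
- cassette_shoulder (a point): Middle of the cassette's shoulder surface, at (-58, 0, 55) mm in the cassette's frame.
- cassette_grip (a point): Point at (35, 0, 58) mm in the cassette's frame, in the half (own x above -5 mm) that can be gripped across the 24 mm while it stands in a rack bay; finger tips reaching down to 35 mm above the cassette's underside stay clear of the bay's low guides. Pushed along x with 10 N, the held cassette may lag the hand by a few mm, so go by the latch, not by the hand.
- drain: Fixed steel drain pocket, foot 170 x 80 x 10 mm, some 130 mm high. Origin: centre of its underside, z up. The pocket lies in its xz plane: from the inner corner one face rises at 45 degrees towards -x (under the cassette's long edge), one towards +x (at its end). 5 mm cheeks 28 mm apart hide the half with cassette x above -5 mm. The cassette has 2 mm of play each side and lifts out straight up.
- drain_corner (a point): Inner corner of the drain pocket, at (30, 0, 20) mm in its frame, where the cassette's lower +x corner (own (70, 0, 0) mm) rests.
- pad: Fixed black rubber setting pad, 220 mm (x) x 130 mm (y), 4 mm thick, lying flat; origin at the centre of its underside.
- open_bay: The empty bay of a rack of three like bays, side by side along y at 75 mm pitch on a 10 mm rail; which place is empty varies. The other two hold fixed cassettes, latches shut, that cannot move. Origin: centre of the bay's underside, z up, slot along x, latch at the -x end. Tall cheeks, 78 mm above the origin, from x -71 to -5 mm; low guides, 40 mm above it, from -5 to 76 mm; walls 6 mm thick.
- bay_seat (a point): Centre of the empty bay's floor, 10 mm above the bay's origin. A cassette fully home has its origin here and its axes parallel to the bay's (shoulder at the -x, latch end), with 3 mm of play each way in x and 2 mm in y: the slot is 146 mm long and 28 mm wide. The end stops at x = 73 and -73 mm rise 20 mm above this floor.
- latch (a joint): Empty bay's sprung latch, an upright steel blade 20 mm wide, hinged 12 mm above the bay's underside at bay x -85 mm. 0 rad is shut; grows as its top goes outwards (bay -x), to 0.45 at most. A cassette's end passing down must hold it open about 0.2 rad (12 mm at the nose): 3 N at first, 10 N then. It springs shut by itself once the shoulder is below the nose. Pressing down on it does not open it.
- latch_nose (a point): Middle of the tip of the latch's square nose (67 to 78 mm above the bay's underside); shut, it is at bay (-58, 0, 72.5) mm, over the shoulder of a seated cassette. A cassette held over the slot 15 mm to bay +x of its seat, underside 25 mm above the bay's floor, misses nose and end stops; pushed to -x from there its end opens the latch.
- wrench: Bystander: open-ended steel wrench, 180 mm long, lying on the table; origin below its middle.
- spatula: Bystander: spatula 190 mm long, lying on the table; origin below its middle.
- hexkey: Bystander: T-handle hex key lying on the table, black handle 90 mm along its x and steel rod 100 mm along its y; 20 mm high; origin under the handle's middle.
- inkcup: Bystander: round steel ink cup, 90 mm across, 48 mm high; origin at the centre of its underside.
- printpad: Bystander: pink printing pad (cone 52 mm high) on an 80 x 60 mm aluminium plate; origin at the centre of its underside.
- inkcan: Bystander: steel can 72 mm across, 85 mm high; origin at the centre of its underside.
- thinner: Bystander: white bottle 64 mm across, 160 mm high; origin at the centre of its underside.
Not all that is in view belongs to the job. What is shaped like the cassette but orange is not meant.

How it is judged:
By the outcome, as a careful person would: the job done as asked, in the order asked, and still so for the second after the job is handed in, with the robot touching nothing.
It also fails if it takes over 58 s, if anything falls off the work surface, if the arm or the gripper's body presses on something with over 40 N, if the wrist force passes 120 N, or if a joint passes its speed limit or range.

## Working session

There is one attempt and no reset: what is moved stays moved. The work goes in short steps, Python scripts to look and compute and a tool call to move; the robot and the scene stay as the last step left them, time stands still between calls to the robot, and variables do not carry over. Pictures are saved under pics/ and viewed, at most 10 in all, crops included, and the job is handed in when it is done.

Besides the shell and the picture viewer there is one more tool, called after "Emit:" by a JSON object that holds its "op" and its "data", one argument or row to a line. apply_moves: Moves the arm, as the interface text tells. Its arguments: {"type":"object","properties":{"plan":{"type":"array"},"newtons":{"type":"number"}},"required":["plan"]}

```bash
mkdir -p pics; cat > h.py <<'E'
import numpy as np, cv2
from plant import robot
def snap(n, save=None):
    s=robot.snapshot(n)
    if save: cv2.imwrite('pics/'+save, s['frame'][:,:,::-1])
    np.savez('/tmp/'+n+'.npz', **{k:s[k] for k in ('frame','depth','mtx','camera_from_world')})
    return s
def load(n): return dict(np.load('/tmp/'+n+'.npz'))
def cloud(s):
    d=s['depth']; K=s['mtx']; v,u=np.mgrid[:d.shape[0],:d.shape[1]]
    p=np.stack([(u-K[0,2])/K[0,0]*d,(v-K[1,2])/K[1,1]*d,d],-1)
    T=np.linalg.inv(s['camera_from_world'])
    w=p@T[:3,:3].T+T[:3,3]; w[d==0]=np.nan
    return w
def proj(s,p):
    T=s['camera_from_world']; c=T[:3,:3]@np.array(p)+T[:3,3]; q=s['mtx']@c
    return q[:2]/q[2]
E
python3 - <<'E'
from h import *
print(robot.observe(), robot.pinch_z)
a=snap('scene')['frame'];b=snap('top')['frame']
cv2.imwrite('pics/a.png',cv2.resize(a,(800,600))[:,:,::-1])
cv2.imwrite('pics/b.png',cv2.resize(b,(800,600))[:,:,::-1])
E
```

```text
{'time': 0.0, 'q': array([ 1.20547959,  0.61590322, -0.0125794 ,  1.42488792,  0.00811985,
        1.10340309, -0.04039635]), 'dq': array([-0.00016343, -0.00086239, -0.00123164, -0.00034683,  0.0015025 ,
       -0.00093698, -0.00086645]), 'effort': array([-9.55540236e-05, -4.58938479e+01,  2.09055324e-01, -1.65745032e+01,
       -6.10364741e-02,  2.04217178e-02,  2.21851978e-04]), 'tcp_pos': array([ 0.21572769, -0.61221667,  0.17999544]), 'eef_rot': array([-3.13904277e+00,  7.56816762e-05,  3.38865695e-01]), 'ft_force': array([ 0.32776072,  0.01637876, -0.27276904]), 'torque': array([0.00777203, 0.06478476, 0.04401997]), 'grasp_force': 0.0, 'opening': 0.09283513060239153} 0.0188
```

View pics/a.png

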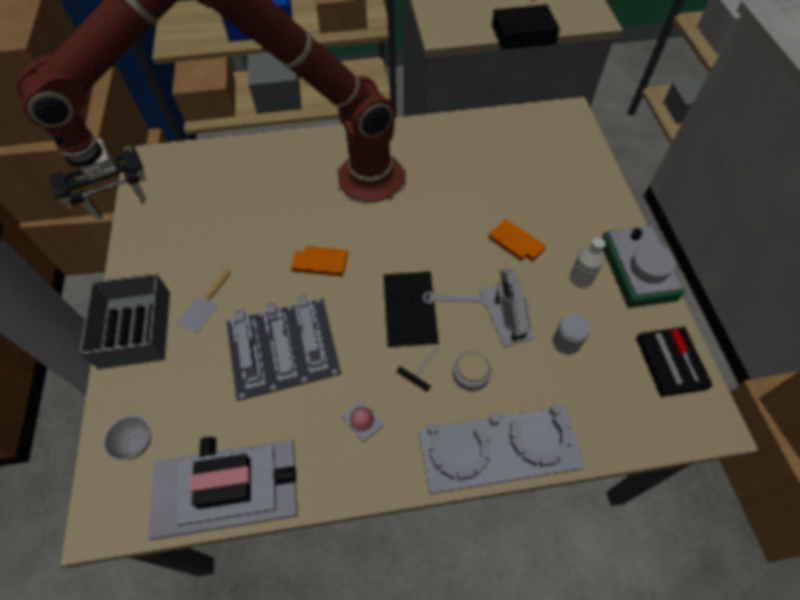

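View pics/b.png

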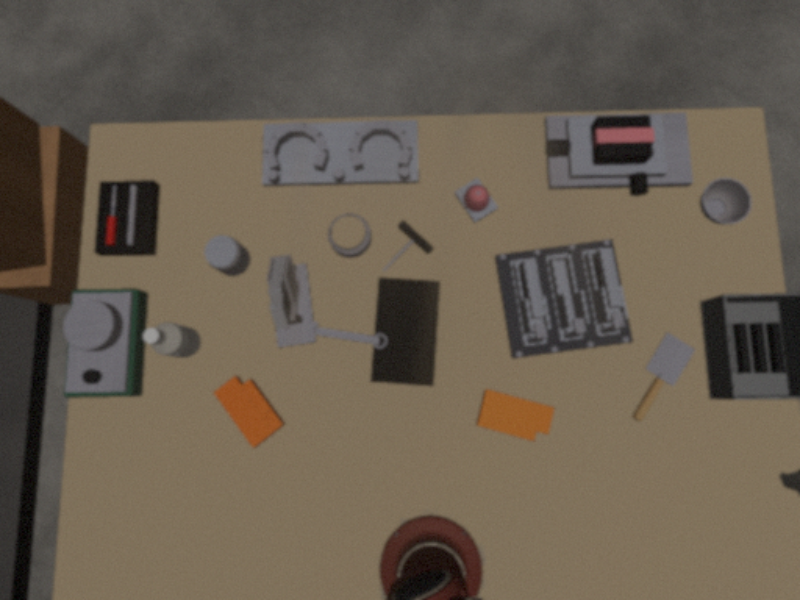

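Candidates (top view): grey block in the drain (287,290) is the one wanted. The others are the orange look-alikes (250,410) and (515,415), and the fixed rack cassettes near (565,295). Close crop to check, with the rack beside it.

```bash
python3 - <<'E'
from h import *
for n,boxes in (('top',[(165,155,45,72),(310,145,105,90)]),):
    s=load(n); f=s['frame']; W=cloud(s)
    ims=[]
    for x,y,w,h in boxes:
        c=cv2.convertScaleAbs(f[y:y+h,x:x+w],alpha=1.8); k=5 if w>60 else 6
        c=cv2.resize(c,None,fx=k,fy=k,interpolation=cv2.INTER_CUBIC)
        c=cv2.copyMakeBorder(c,0,460-c.shape[0],0,4,0); ims.append(c)
    im=np.hstack(ims); print(im.shape); cv2.imwrite('pics/c.png',im[:,:,::-1])
    for (u,v) in [(183,186),(188,218),(260,212),(270,240),(330,190),(360,190),(385,190),(328,225),(327,160),(320,150)]:
        print(u,v,W[v,u].round(4))
E
```

```text
(460, 803, 3)
183 186 [0.5362 0.2679 0.108 ]
188 218 [0.4476 0.2725 0.0102]
260 212 [4.644e-01 3.860e-02 2.000e-04]
270 240 [0.3732 0.0077 0.0037]
330 190 [ 0.5303 -0.189   0.0187]
360 190 [ 0.5192 -0.269   0.0796]
385 190 [ 0.5178 -0.3445  0.0799]
328 225 [ 0.4184 -0.1798  0.0058]
327 160 [ 0.634  -0.1867  0.0018]
320 150 [ 0.6688 -0.165   0.0016]
```

View pics/c.png

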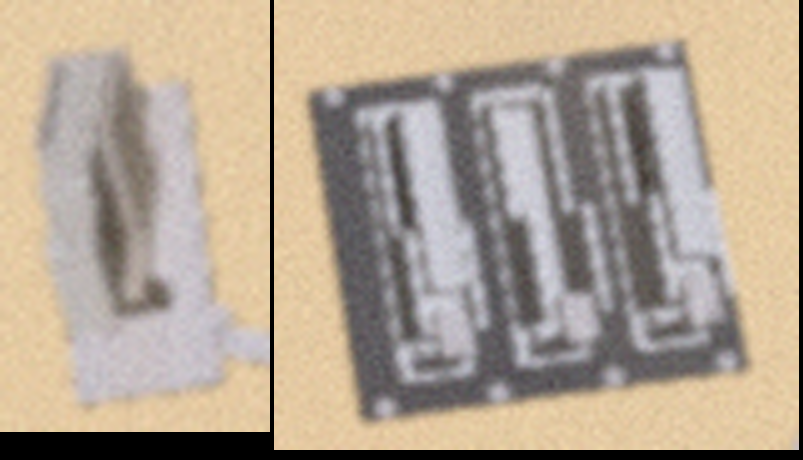

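```bash
python3 - <<'E'
from h import *
H=np.zeros((2,280,300))
for i,n in enumerate(('top','scene')):
    W=cloud(load(n)).reshape(-1,3); W=W[np.isfinite(W[:,0])]
    def ortho(x1,y1,hx,hy,r=.001):
        m=(W[:,0]<x1)&(W[:,0]>x1-hx)&(W[:,1]<y1)&(W[:,1]>y1-hy)
        P=W[m]; im=np.zeros((int(hx/r)+1,int(hy/r)+1))
        np.maximum.at(im,(((x1-P[:,0])/r).astype(int),((y1-P[:,1])/r).astype(int)),P[:,2])
        return cv2.dilate(im,np.ones((3,3)))
    a=ortho(.64,-.13,.25,.28); b=ortho(.60,.34,.25,.16)
    c=np.hstack([b,a]); c=np.clip(c/.14*255,0,255).astype(np.uint8)
    c=cv2.applyColorMap(cv2.resize(c,None,fx=1.8,fy=1.8,interpolation=0),cv2.COLORMAP_JET)
    if i==0: C=c
    else: cv2.imwrite('pics/d.png',cv2.resize(np.vstack([C,c]),None,fx=.65,fy=.65) if 0 else np.vstack([C,c])[:600*2])
im=cv2.imread('pics/d.png');print(im.shape)
im=cv2.resize(im,(int(im.shape[1]*600/im.shape[0]),600),interpolation=cv2.INTER_AREA) ;cv2.imwrite('pics/d.png',im)
# rows of heights across bays from top
s=load('top');W=cloud(s)
for v in (165,175,185,195,205,215):
    print(v,[(u,*(W[v,u]*1000).round().astype(int)[1:]) for u in range(318,405,2)])
E
```

```text
(904, 796, 3)
165 [(318, np.int64(-155), np.int64(12)), (320, np.int64(-161), np.int64(11)), (322, np.int64(-168), np.int64(13)), (324, np.int64(-175), np.int64(10)), (326, np.int64(-181), np.int64(9)), (328, np.int64(-188), np.int64(10)), (330, np.int64(-194), np.int64(12)), (332, np.int64(-202), np.int64(7)), (334, np.int64(-207), np.int64(10)), (336, np.int64(-214), np.int64(10)), (338, np.int64(-219), np.int64(19)), (340, np.int64(-209), np.int64(95)), (342, np.int64(-214), np.int64(99)), (344, np.int64(-240), np.int64(12)), (346, np.int64(-247), np.int64(10)), (348, np.int64(-253), np.int64(11)), (350, np.int64(-256), np.int64(26)), (352, np.int64(-259), np.int64(40)), (354, np.int64(-262), np.int64(52)), (356, np.int64(-272), np.int64(39)), (358, np.int64(-279), np.int64(38)), (360, np.int64(-287), np.int64(30)), (362, np.int64(-293), np.int64(31)), (364, np.int64(-294), np.int64(50)), (366, np.int64(-311), np.int64(12)), (368, np.int64(-318), np.int64(11)), (370, np.int64(-326), np.int64(6)), (372, np.int64(-331), np.int64(13)), (374, np.int64(-333), np.int64(25)), (376, np.in
[... 7972 characters left out ...]
), (368, np.int64(-303), np.int64(28)), (370, np.int64(-310), np.int64(25)), (372, np.int64(-318), np.int64(20)), (374, np.int64(-327), np.int64(12)), (376, np.int64(-334), np.int64(10)), (378, np.int64(-339), np.int64(13)), (380, np.int64(-346), np.int64(11)), (382, np.int64(-353), np.int64(9)), (384, np.int64(-360), np.int64(8)), (386, np.int64(-365), np.int64(13)), (388, np.int64(-371), np.int64(12)), (390, np.int64(-379), np.int64(7)), (392, np.int64(-385), np.int64(9)), (394, np.int64(-391), np.int64(10)), (396, np.int64(-396), np.int64(14)), (398, np.int64(-402), np.int64(14)), (400, np.int64(-409), np.int64(12)), (402, np.int64(-416), np.int64(12)), (404, np.int64(-423), np.int64(9))]
```

View pics/d.png

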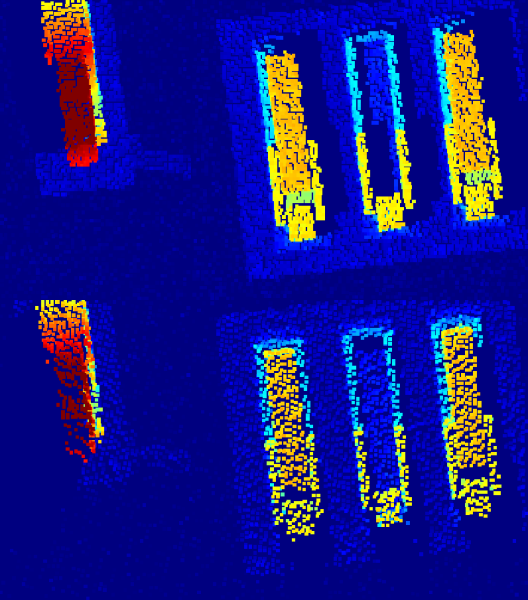

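```bash
python3 - <<'E'
from h import *
P=[]
for n in ('top','scene'):
    W=cloud(load(n)).reshape(-1,3); P.append(W[np.isfinite(W[:,0])])
for k,W in zip('ts',P):
    for nm,(y0,y1) in dict(L=(-.245,-.185),R=(-.40,-.33)).items():
        m=(W[:,2]>.091)&(W[:,2]<.105)&(W[:,1]>y0)&(W[:,1]<y1)&(W[:,0]>.4)&(W[:,0]<.66)
        q=W[m,:2]; print(k,nm,m.sum(),cv2.minAreaRect((q*1000).astype(np.float32)))
    m=(W[:,2]>.005)&(W[:,2]<.014)&(W[:,1]<-.14)&(W[:,1]>-.44)&(W[:,0]>.35)&(W[:,0]<.68)
    print(k,'rail',cv2.minAreaRect((W[m,:2]*1000).astype(np.float32)))
    m=(W[:,2]>.002)&(W[:,2]<.008)&(W[:,1]<.13)&(W[:,1]>-.07)&(W[:,0]>.35)&(W[:,0]<.6)
    m=(W[:,2]>.03)&(W[:,1]<.33)&(W[:,1]>.22)&(W[:,0]>.40)&(W[:,0]<.70)
    q=W[m]; print(k,'drainblk',cv2.minAreaRect((q[:,:2]*1000).astype(np.float32)))
    for x in np.arange(.42,.68,.01):
        r=q[abs(q[:,0]-x)<.005]
        if len(r): print(round(x,3),len(r),(np.percentile(r[:,2],[5,50,95])*1000).round(),'top y',(1000*np.percentile(r[r[:,2]>r[:,2].max()-.012][:,1],[3,50,97])).round())
s=load('top'); hsv=s['frame'].astype(int); W=cloud(s)
g=hsv.max(-1); m=(g<50)&(abs(W[...,2]-.004)<.012)&(W[...,1]<.13)&(W[...,1]>-.07)&(W[...,0]>.3)&(W[...,0]<.6)
print('pad',m.sum(),cv2.minAreaRect((W[m][:,:2]*1000).astype(np.float32)),np.median(W[m],0))
m=(W[...,2]>.003)&(W[...,2]<.014)&(W[...,1]<.34)&(W[...,1]>.21)&(W[...,0]>.40)&(W[...,0]<.68)
print('foot',cv2.minAreaRect((W[m][:,:2]*1000).astype(np.float32)))
E
```

```text
t L 328 ((517.6546630859375, -210.20574951171875), (154.10008239746094, 30.732975006103516), 4.861146450042725)
t R 344 ((535.2246704101562, -359.1947937011719), (155.5926513671875, 35.25692367553711), 9.758072853088379)
t rail ((515.0751342773438, -290.64776611328125), (329.0060119628906, 298.0480651855469), 0.11717607080936432)
t drainblk ((538.769775390625, 279.02154541015625), (155.53932189941406, 41.05512237548828), 7.861088275909424)
0.46 8 [119. 122. 126.] top y [267. 274. 281.]
0.47 35 [117. 127. 132.] top y [260. 271. 282.]
0.48 51 [ 74. 134. 143.] top y [261. 274. 283.]
0.49 67 [ 49. 142. 153.] top y [263. 275. 285.]
0.5 54 [ 75. 148. 157.] top y [263. 273. 285.]
0.51 52 [ 70. 139. 153.] top y [264. 275. 288.]
0.52 65 [ 64. 139. 146.] top y [266. 277. 289.]
0.53 61 [ 57. 142. 155.] top y [268. 277. 290.]
0.54 54 [ 49. 120. 149.] top y [269. 281. 290.]
0.55 59 [ 47. 120. 140.] top y [270. 280. 291.]
0.56 55 [ 47. 122. 131.] top y [264. 280. 299.]
0.57 49 [ 36. 111. 119.] top y [265. 285. 302.]
0.58 50 [ 39. 103. 112.] top y [267. 283. 301.]
0.59 40 [49. 93. 99.] top y [269. 
[... 887 characters left out ...]
.] top y [269. 277. 289.]
0.54 58 [ 48. 136. 153.] top y [269. 280. 290.]
0.55 51 [ 39. 116. 142.] top y [273. 285. 293.]
0.56 58 [ 46. 123. 132.] top y [271. 283. 301.]
0.57 54 [ 41. 112. 122.] top y [268. 284. 303.]
0.58 59 [ 43. 104. 113.] top y [268. 284. 304.]
0.59 43 [ 48.  94. 103.] top y [269. 284. 305.]
0.6 53 [38. 85. 94.] top y [269. 287. 306.]
0.61 56 [35. 74. 82.] top y [273. 289. 307.]
0.62 11 [67. 73. 75.] top y [271. 282. 300.]
pad 2202 ((466.3826599121094, 41.878456115722656), (120.31716918945312, 213.1104736328125), 85.08319854736328) [0.46468901 0.04232494 0.00431337]
foot ((540.2161254882812, 275.524658203125), (277.16339111328125, 128.11849975585938), 0.3607220947742462)
```

Emit:
{"op": "apply_moves", "data": {
  "plan": [
    [3.2,4,2.1,0,0,-1.5,0],
    [3.2,4,2.1,0,0,-1.5,0],
    [3.2,4,2.1,0,0,-1.5,0],
    [3.2,4,2.1,0,0,-1.5,0],
    [3.2,4,2.1,0,0,-1.5,0],
    [3.2,4,2.1,0,0,-1.5,0],
    [3.2,4,2.1,0,0,-1.5,0],
    [3.2,4,2.1,0,0,-1.5,0]
  ]
}}

```text
time: 1.1
tcp_pos: [0.4726, -0.2914, 0.3494]
eef_rot: [-3.141, 0.001, 0.128]
ft_force: [1.2, -0.1, 0.3]
opening: 0.0934
grasp_force: 0.0
```

```bash
python3 - <<'E'
from h import *
s=snap('wrist'); o=robot.observe(); print(o['tcp_pos'],o['eef_rot'],o['q'])
f=cv2.convertScaleAbs(s['frame'],alpha=1.6)
cv2.imwrite('pics/e.png',cv2.resize(f,(800,600))[:,:,::-1])
print(s['camera_from_world'])
W=cloud(s); P=W.reshape(-1,3);P=P[np.isfinite(P[:,0])]
np.save('/tmp/rack.npy',P)
for nm,(y0,y1) in dict(L=(-.25,-.18),R=(-.40,-.32)).items():
    m=(P[:,2]>.089)&(P[:,2]<.102)&(P[:,1]>y0)&(P[:,1]<y1)&(P[:,0]>.4)&(P[:,0]<.66)
    print(nm,m.sum(),cv2.minAreaRect((P[m,:2]*1000).astype(np.float32)),np.median(P[m],0))
E
```

```text
[ 0.47999496 -0.28301654  0.35227847] [-3.13799831 -0.00966806  0.14201653] [ 0.5327186   0.34995774 -0.05096496  1.39393304  0.00902783  1.39240566
 -0.94545113]
[[ 0.12818964 -0.99174881 -0.00131276 -0.34871791]
 [-0.94947446 -0.12310755  0.2886915   0.32940274]
 [-0.28647106 -0.03576083 -0.95742127  0.67789391]
 [ 0.          0.          0.          1.        ]]
L 1319 ((517.7424926757812, -211.84849548339844), (155.9263916015625, 39.440345764160156), 6.717489719390869) [ 0.53292709 -0.20998312  0.09540619]
R 1289 ((536.1390380859375, -359.578369140625), (154.3822479248047, 39.672176361083984), 7.118393421173096) [ 0.55112931 -0.35789719  0.09528329]
```

View pics/e.png

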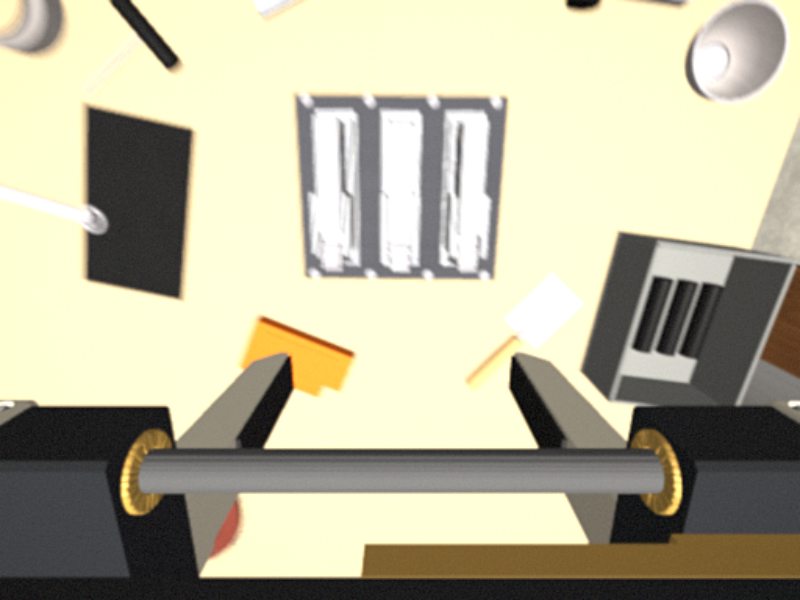

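```bash
python3 - <<'E'
from h import *
P=np.load('/tmp/rack.npy'); c=np.array([.52,-.286]); a=np.radians(7.0)
R=np.array([[np.cos(a),np.sin(a)],[-np.sin(a),np.cos(a)]])
b=(P[:,:2]-c)@R.T*1000; z=P[:,2]*1000
def st(nm,m,ax):
    v=b[m,ax]; h,e=np.histogram(v,np.arange(np.floor(v.min()),v.max()+2,2)); print(nm,m.sum(),[(int(x),int(n)) for x,n in zip(e,h) if n>0])
mid=abs(b[:,1])<34
st('guide y',mid&(z>44)&(z<55)&(b[:,0]>10)&(b[:,0]<65),1)
st('cheek y',mid&(z>83)&(z<93)&(b[:,0]>-50)&(b[:,0]<-10),1)
st('cheek x',mid&(z>83)&(z<93)&(abs(b[:,1])>12),0)
st('nose x',mid&(z>83)&(z<93)&(abs(b[:,1])<9),0)
st('nose y',mid&(z>83)&(z<93)&(b[:,0]<-65),1)
st('stop/floor', mid&(abs(b[:,1])<9)&(z>24)&(z<40),0)
for nm,m in (('L',(b[:,1]>40)&(b[:,1]<110)),('R',(b[:,1]<-40)&(b[:,1]>-110))):
    mm=m&(z>91)&(z<101)
    st(nm+' y',mm&(b[:,0]>0),1); st(nm+' x',mm,0)
E
```

```text
guide y 213 [(-21, 27), (-19, 40), (-17, 42), (-15, 5), (13, 33), (15, 33), (17, 33)]
cheek y 237 [(-21, 15), (-19, 32), (-17, 34), (-15, 6), (-11, 4), (-9, 5), (-7, 10), (-5, 5), (-3, 4), (-1, 5), (1, 5), (3, 4), (5, 10), (7, 5), (13, 23), (15, 23), (17, 45), (19, 2)]
cheek x 299 [(-56, 7), (-54, 7), (-52, 10), (-50, 9), (-48, 9), (-46, 7), (-44, 7), (-42, 7), (-40, 7), (-38, 11), (-36, 11), (-34, 8), (-32, 8), (-30, 8), (-28, 10), (-26, 11), (-24, 11), (-22, 8), (-20, 8), (-18, 8), (-16, 14), (-14, 10), (-12, 8), (-10, 7), (-8, 10), (-6, 14), (-4, 8), (-2, 8), (0, 8), (2, 13), (4, 11), (6, 8), (8, 8)]
nose x 186 [(-71, 10), (-69, 13), (-67, 20), (-65, 11), (-63, 11), (-61, 11), (-59, 12), (-57, 18), (-55, 13), (-53, 12), (-51, 11), (-49, 11), (-47, 11), (-45, 21), (-43, 1)]
nose y 43 [(-9, 8), (-7, 4), (-5, 4), (-3, 4), (-1, 4), (1, 4), (3, 4), (5, 7), (7, 4)]
stop/floor 21 [(87, 14), (89, 2), (91, 3), (93, 2)]
L y 864 [(61, 52), (63, 70), (65, 71), (67, 69), (69, 69), (71, 72), (73, 69), (75, 67), (77, 70), (79, 71), (81, 76), (83, 64), (85, 43), (87, 1)]
L x 1163 [(-71, 11), (-69
[... 691 characters left out ...]
75, 68), (-73, 68), (-71, 73), (-69, 69), (-67, 68), (-65, 71), (-63, 2)]
R x 1148 [(-70, 15), (-68, 8), (-32, 12), (-30, 15), (-28, 28), (-26, 16), (-24, 15), (-22, 15), (-20, 17), (-18, 28), (-16, 15), (-14, 13), (-12, 14), (-10, 19), (-8, 22), (-6, 13), (-4, 15), (-2, 16), (0, 29), (2, 15), (4, 14), (6, 16), (8, 29), (10, 15), (12, 14), (14, 21), (16, 23), (18, 15), (20, 14), (22, 30), (24, 15), (26, 15), (28, 15), (30, 30), (32, 15), (34, 15), (36, 30), (38, 15), (40, 16), (42, 28), (44, 20), (46, 15), (48, 20), (50, 28), (52, 16), (54, 20), (56, 27), (58, 16), (60, 23), (62, 22), (64, 15), (66, 29), (68, 17), (70, 16), (72, 31), (74, 17), (76, 16), (78, 31), (80, 15), (82, 23), (84, 6)]
```

Emit:
{"op": "apply_moves", "data": {
  "plan": [
    [0.2,6.2,0.3,0,0,0,0],
    [0.2,6.2,0.3,0,0,0,0],
    [0.2,6.2,0.3,0,0,0,0],
    [0.2,6.2,0.3,0,0,0,0],
    [0,6.2,0,0,0,0,0],
    [0,6.2,0,0,0,0,0],
    [0,6.2,0,0,0,0,0],
    [0,6.2,0,0,0,0,0]
  ]
}}

```text
time: 2.15
tcp_pos: [0.4797, 0.2043, 0.3608]
eef_rot: [3.141, 0.0, 0.129]
ft_force: [1.4, 0.0, 0.1]
opening: 0.0932
grasp_force: 0.0
```

Emit:
{"op": "apply_moves", "data": {
  "plan": [
    [0,6.2,0,0,0,0,0],
    [0,0,0,0,0,0,0]
  ]
}}

```text
time: 2.4
tcp_pos: [0.4773, 0.271, 0.3597]
eef_rot: [-3.138, 0.003, 0.141]
ft_force: [-0.3, -0.2, -0.3]
opening: 0.0927
grasp_force: 0.0
```

```bash
python3 - <<'E'
from h import *
s=snap('wrist'); o=robot.observe(); print(o['tcp_pos'],o['eef_rot'],o['q'].round(2))
P=cloud(s).reshape(-1,3);P=P[np.isfinite(P[:,0])]; np.save('/tmp/dr.npy',P)
m=(P[:,2]>.085)&(P[:,2]<.17)&(P[:,1]>.22)&(P[:,1]<.34)&(P[:,0]>.42)&(P[:,0]<.66)
print(m.sum(),cv2.minAreaRect((P[m,:2]*1000).astype(np.float32)))
c=np.array([.533,.2785])
for deg in (7.0,7.7,8.4):
    a=np.radians(deg); R=np.array([[np.cos(a),np.sin(a)],[-np.sin(a),np.cos(a)]])
    b=(P[:,:2]-c)@R.T*1000; z=P[:,2]*1000
    print(deg)
    for x in range(-75,85,10):
        r=(abs(b[:,0]-x)<5)&(abs(b[:,1])<40)&(z>60)
        if r.sum()<3: continue
        t=np.percentile(z[r],98); k=r&(z>t-14)
        print(x,r.sum(),t.round(),np.percentile(b[k,1],[2,50,98]).round(1))
E
```

```text
[0.47880625 0.26711609 0.35995904] [3.14155907e+00 2.39396962e-03 1.34982639e-01] [-0.34  0.35 -0.32  1.39  0.11  1.42 -2.09]
1861 ((531.7013549804688, 282.6631774902344), (139.46237182617188, 41.93483352661133), 8.227217674255371)
7.0
-75 10 122.0 [-6.1  6.8 14. ]
-65 65 131.0 [-8.2  2.7 14.2]
-55 104 141.0 [-8.4  2.8 13.9]
-45 147 152.0 [-8.   2.9 15.2]
-35 10425 518.0 [-38.7  -9.7  37.2]
-25 7058 500.0 [-38.6  -1.6  38.2]
-15 140 147.0 [-8.9  3.4 15.7]
-5 147 156.0 [-7.   3.6 15.4]
5 153 154.0 [-8.2  3.7 15.7]
15 152 144.0 [-6.6  4.  14.6]
25 165 134.0 [-14.1   4.3  22.8]
35 154 124.0 [-14.1   6.1  21.8]
45 156 114.0 [-14.2   3.2  22.1]
55 145 103.0 [-14.2   4.2  22.7]
65 136 94.0 [-14.3   5.3  23.1]
75 154 84.0 [-14.8   3.9  22.8]
7.7
-75 11 122.0 [-6.1  6.8 14.9]
-65 62 131.0 [-7.5  3.5 15. ]
-55 103 141.0 [-7.7  3.5 14.6]
-45 148 152.0 [-7.4  3.4 15.7]
-35 10458 518.0 [-38.8  -9.5  37.3]
-25 7081 500.0 [-38.5  -0.6  38.4]
-15 140 147.0 [-8.7  3.6 15.9]
-5 148 156.0 [-6.9  3.6 15.5]
5 152 154.0 [-8.2  3.7 15.6]
15 152 144.0 [-6.8  3.8 14.4]
25 165 134.0 [-14.4   4.   22.5]
35 149 124.0 [-14.6   5.6  21.3]
45 161 114.0 [-14.7   2.7  21.6]
55 145 103.0 [-14.9   3.6  22. ]
65 136 94.0 [-15.    4.5  22.3]
75 154 84.0 [-15.8   3.   21.9]
8.4
-75 10 122.0 [-5.3  5.2 15.5]
-65 63 131.0 [-7.1  4.3 15.8]
-55 103 141.0 [-7.   4.2 15.4]
-45 148 152.0 [-6.8  4.  16.2]
-35 10444 518.0 [-38.8  -9.4  37. ]
-25 7104 500.0 [-38.3   0.5  38.4]
-15 145 147.0 [-8.5  3.8 16.1]
-5 148 156.0 [-6.8  3.7 15.5]
5 152 154.0 [-8.3  3.6 15.6]
15 152 144.0 [-7.   3.6 14.2]
25 164 134.0 [-14.8   3.7  22.1]
35 146 124.0 [-15.1   3.7  20.8]
45 165 115.0 [-15.3   3.7  21. ]
55 145 103.0 [-15.6   2.9  21.4]
65 136 94.0 [-15.8   3.7  21.6]
75 154 84.0 [-16.7   2.1  20.9]
```

Emit:
{"op": "apply_moves", "data": {
  "plan": [
    [1.8,0.4,-2.1,-1.19,8.92,0,0],
    [1.8,0.4,-2.1,-1.19,8.92,0,0],
    [1.8,0.4,-2.1,-1.19,8.92,0,0],
    [1.8,0.4,-2.1,-1.19,8.92,0,0],
    [1.9,0.5,-2.3,-1.19,8.92,0,0],
    [0,0,0,0,0,0,0],
    [0,0,0,0,0,0,0]
  ]
}}

```text
time: 3.32
tcp_pos: [0.555, 0.2822, 0.2891]
eef_rot: [-3.08, 0.506, 0.132]
ft_force: [0.2, -0.5, -0.1]
opening: 0.0929
grasp_force: 0.0
```

```bash
python3 - <<'E'
from h import *
o=robot.observe(); print(o['tcp_pos'],o['eef_rot'],o['q'].round(2))
from scipy.spatial.transform import Rotation as R
r=R.from_euler('xyz',o['eef_rot']).as_matrix();print(r.round(3))
E
```

```text
[0.5549828  0.28216028 0.289142  ] [-3.08014877  0.50633889  0.13168854] [-0.3   0.85 -0.3   0.78 -0.03  1.97 -2.01]
[[ 0.867  0.102 -0.488]
 [ 0.115 -0.993 -0.003]
 [-0.485 -0.054 -0.873]]
```

```bash
cat >> h.py <<'E'
from scipy.spatial.transform import Rotation as Rn
def want(yaw,tilt): return Rn.from_euler('z',yaw,degrees=True)*Rn.from_euler('y',tilt,degrees=True)*Rn.from_euler('x',180,degrees=True)
def go(pos,yaw,tilt):
    o=robot.observe(); c=Rn.from_euler('xyz',o['eef_rot'])
    print('d cm',((np.array(pos)-o['tcp_pos'])*100).round(2),'rv deg',np.degrees((want(yaw,tilt)*c.inv()).as_rotvec()).round(2),'q',o['q'].round(2),'f',o['ft_force'].round(1),o['opening'].round(4),o['time'])
E
python3 - <<'E'
from h import *
go((.5589,.2859,.1885),7.6,30)
E
```

```text
Traceback (most recent call last):
  File "h.py", line 22, in go
    print('d cm',((np.array(pos)-o['tcp_pos'])*100).round(2),'rv deg',np.degrees((want(yaw,tilt)*c.inv()).as_rotvec()).round(2),'q',o['q'].round(2),'f',o['ft_force'].round(1),o['opening'].round(4),o['time'])
                                                                                                                                                                               ^^^^^^^^^^^^^^^^^^
AttributeError: 'float' object has no attribute 'round'
```

```bash
sed -i "s/o\['opening'\].round(4)/round(o['opening'],4)/" h.py
python3 - <<'E'
from h import *
go((.5589,.2859,.1885),7.6,30)
E
```

```text
d cm [  0.39   0.37 -10.06] rv deg [-3.17  0.58  1.79] q [-0.3   0.85 -0.3   0.78 -0.03  1.97 -2.01] f [ 0.2 -0.5 -0.1] 0.0929 3.325
```

Emit:
{"op": "apply_moves", "data": {
  "plan": [
    [0.2,0.2,-5,0,0,0,0],
    [0.2,0.2,-5,-3.2,0.6,1.8,0],
    [0,0,0,0,0,0,0],
    [0,0,0,0,0,0,0]
  ]
}}

```text
time: 3.82
tcp_pos: [0.56, 0.2865, 0.1907]
eef_rot: [3.14, 0.521, 0.131]
ft_force: [-0.5, 0.2, -0.3]
opening: 0.093
grasp_force: 0.0
```

```bash
python3 - <<'E'
from h import *
go((.5589,.2859,.1885),7.6,30)
go((.5119,.2796,.106),7.6,30)
s=snap('wrist'); P=cloud(s).reshape(-1,3);P=P[np.isfinite(P[:,0])]
c=np.array([.530,.282])
a=np.radians(7.6); R=np.array([[np.cos(a),np.sin(a)],[-np.sin(a),np.cos(a)]])
b=(P[:,:2]-c)@R.T*1000; z=P[:,2]*1000
for x in range(-75,85,10):
        r=(abs(b[:,0]-x)<5)&(abs(b[:,1])<30)&(z>60)&(z<165)
        if r.sum()<3: continue
        t=np.percentile(z[r],98); k=r&(z>t-14)
        print(x,r.sum(),t.round(),np.percentile(b[k,1],[2,50,98]).round(1))
cv2.imwrite('pics/f.png',s['frame'][:,:,::-1])
E
```

```text
d cm [-0.11 -0.06 -0.22] rv deg [0.04 0.17 0.06] q [-0.32  0.93 -0.29  0.89  0.02  1.82 -1.99] f [-0.5  0.2 -0.3] 0.093 3.825
d cm [-4.81 -0.69 -8.47] rv deg [0.04 0.17 0.06] q [-0.32  0.93 -0.29  0.89  0.02  1.82 -1.99] f [-0.5  0.2 -0.3] 0.093 3.825
-45 88 98.0 [-21.   15.1  20.1]
-35 124 158.0 [-10.8  -1.8   8.4]
-25 389 158.0 [-11.2   0.3  11.8]
-15 192 149.0 [-11.2   0.3  11.8]
-5 13 95.0 [-18.9  13.8  18.1]
5 336 155.0 [-11.3   0.3  11. ]
15 395 147.0 [-11.4   0.3  10.9]
25 399 137.0 [-11.3  -0.2  11. ]
35 561 127.0 [-19.   -0.7  18.6]
45 562 117.0 [-19.    0.2  18.5]
55 592 107.0 [-19.    0.2  18.5]
65 560 97.0 [-18.9  -0.7  18.4]
75 571 87.0 [-18.9   0.2  18.4]
```

View pics/f.png

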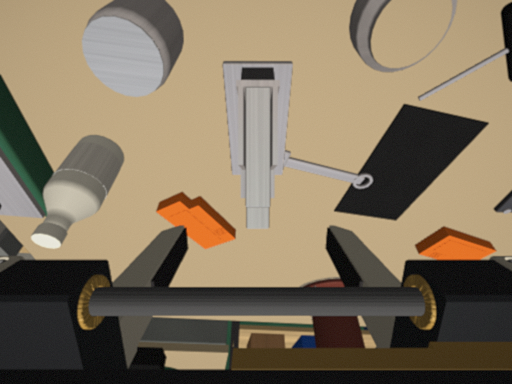

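Emit:
{"op": "apply_moves", "data": {
  "newtons": 50,
  "plan": [
    [-1.6,-0.2,-2.8,0,0,0,0],
    [-1.6,-0.2,-2.8,0,0,0,0],
    [-1.6,-0.3,-2.8,0,0,0,0],
    [0,0,0,0,0,0,0.3],
    [0,0,0,0,0,0,1],
    [0,0,0,0,0,0,1],
    [0,0,0,0,0,0,1],
    [0,0,0,0,0,0,1]
  ]
}}

```text
time: 4.88
tcp_pos: [0.5119, 0.2792, 0.1042]
eef_rot: [3.138, 0.524, 0.13]
ft_force: [-0.3, -0.1, 0.4]
opening: 0.0475
grasp_force: 0.0
```

Emit:
{"op": "apply_moves", "data": {
  "newtons": 50,
  "plan": [
    [0,0,0,0,0,0,1],
    [0,0,0,0,0,0,1],
    [0,0,0,0,0,0,1],
    [0,0,0,0,0,0,1],
    [0,0,0,0,0,0,1]
  ]
}}

```text
time: 5.5
tcp_pos: [0.5115, 0.279, 0.1039]
eef_rot: [3.138, 0.524, 0.13]
ft_force: [-0.3, 0.3, 0.1]
opening: 0.0231
grasp_force: 50.0
```

Gripped. Lift straight up.

Emit:
{"op": "apply_moves", "data": {
  "plan": [
    [0,0,1,0,0,0,1],
    [0,0,2,0,0,0,1],
    [0,0,3,0,0,0,1],
    [0,0,3,0,0,0,1],
    [0,0,3,0,0,0,1],
    [0,0,0,0,0,0,1]
  ]
}}

```text
time: 6.25
tcp_pos: [0.5129, 0.2802, 0.2273]
eef_rot: [-3.142, 0.517, 0.131]
ft_force: [-0.0, 0.5, -3.1]
opening: 0.0237
grasp_force: 50.0
```

Emit:
{"op": "apply_moves", "data": {
  "plan": [
    [0,0,4,0,0,0,1],
    [-0.8,-4,0,1.19,-8.92,0,1],
    [-1,-5,-1,1.19,-8.92,0,1],
    [-1,-5,-2,1.19,-8.92,0,1],
    [-1,-5.3,-3,1.19,-8.92,0,1],
    [-1,-5.2,-4,1.19,-8.92,0,1],
    [0,0,0,0,0,0,1],
    [0,0,0,0,0,0,1]
  ]
}}

```text
time: 7.25
tcp_pos: [0.4686, 0.0523, 0.1753]
eef_rot: [-3.141, -0.209, 0.129]
ft_force: [0.0, -0.8, -2.9]
opening: 0.0236
grasp_force: 50.0
```

```bash
python3 - <<'E'
from h import *
go((.4651,.0349,.031),7.0,-15)
s=snap('scene'); f=s['frame'][130:260,200:380]; cv2.imwrite('pics/g.png',cv2.convertScaleAbs(cv2.resize(f,None,fx=4,fy=4,interpolation=2),alpha=1.6)[:,:,::-1])
P=cloud(s).reshape(-1,3); m=(P[:,2]>.03)&(P[:,2]<.24)&(P[:,0]>.52)&(P[:,0]<.62)&(abs(P[:,1]-.04)<.04)
q=P[m]; print(m.sum(), np.percentile(q,[1,50,99],axis=0).round(3))
E
```

```text
d cm [ -0.35  -1.74 -14.43] rv deg [ 0.36 -2.98 -0.38] q [ 0.05  0.26 -0.26  2.11  0.15  0.58 -1.76] f [ 0.  -0.8 -2.9] 0.0236 7.25
191 [[0.522 0.046 0.151]
 [0.554 0.059 0.212]
 [0.566 0.075 0.226]]
```

View pics/g.png

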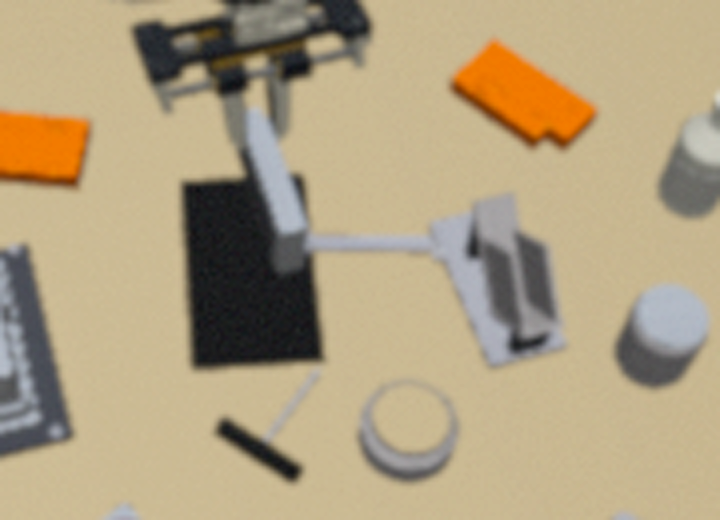

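```bash
python3 - <<'E'
from h import *
for n in ('top','scene'):
    s=load(n) if n=='scene' else snap(n)
    P=cloud(s).reshape(-1,3); a=np.radians(7.4); c=np.array([.4686,.0523])
    R=np.array([[np.cos(a),np.sin(a)],[-np.sin(a),np.cos(a)]])
    b=(P[:,:2]-c)@R.T*1000; z=P[:,2]*1000
    m=(z>200)&(z<245)&(abs(b[:,1])<18)&(b[:,0]>10)&(b[:,0]<92)
    f=np.polyfit(b[m,0],z[m],1); r=z[m]-np.polyval(f,b[m,0]); k=abs(r)<5
    f=np.polyfit(b[m,0][k],z[m][k],1); print(n,k.sum(),np.degrees(np.arctan(f[0])),f[1],np.percentile(b[m,0],[0,100]),np.percentile(b[m,1],[2,50,98]))
    q=b[m][k]; print('yaw',np.degrees(np.arctan(np.polyfit(q[:,0],q[:,1],1)[0]))+7.4)
go((.4651,.0349,.031),7.0,-15)
E
```

```text
top 246 -2.8356338834595824 227.09387946618753 [17.92800768 91.63661082] [-12.83515545  -1.11077212  10.55634141]
yaw 7.818997640094284
scene 141 -2.2227808352190626 223.9988392639112 [11.00047967 91.5119241 ] [-13.31438718  -2.53307163  11.07857253]
yaw 8.210533626370994
d cm [ -0.61  -1.88 -14.56] rv deg [ 0.31 -2.77 -0.48] q [ 0.04  0.26 -0.26  2.1   0.15  0.58 -1.76] f [-1.  -0.  -2.3] 0.0236 7.35
```

Emit:
{"op": "apply_moves", "data": {
  "plan": [
    [-0.3,-0.9,-1,0.3,-2.8,-0.5,1],
    [-0.3,-0.9,-4,0,0,0,1],
    [0,0,-4,0,0,0,1],
    [0,0,-3,0,0,0,1],
    [0,0,-1,0,0,0,1],
    [0,0,0,0,0,0,1],
    [0,0,0,0,0,0,1]
  ]
}}

```text
time: 8.22
tcp_pos: [0.465, 0.0349, 0.0469]
eef_rot: [3.141, -0.263, 0.121]
ft_force: [-0.6, 0.2, -2.8]
opening: 0.0233
grasp_force: 50.0
```

```bash
python3 - <<'E'
from h import *
go((.4651,.0349,.031),7.0,-15)
s=snap('top')
P=cloud(s).reshape(-1,3); a=np.radians(7.4); c=robot.observe()['tcp_pos'][:2]
R=np.array([[np.cos(a),np.sin(a)],[-np.sin(a),np.cos(a)]])
b=(P[:,:2]-c)@R.T*1000; z=P[:,2]*1000
m=(z>75)&(z<120)&(abs(b[:,1])<18)&(b[:,0]>10)&(b[:,0]<92)
f=np.polyfit(b[m,0],z[m],1); r=z[m]-np.polyval(f,b[m,0]); k=abs(r)<5
f=np.polyfit(b[m,0][k],z[m][k],1); print(k.sum(),np.degrees(np.arctan(f[0])),f[1])
E
```

```text
d cm [ 0.01  0.   -1.59] rv deg [0.03 0.08 0.07] q [-0.09  0.48 -0.04  2.34  0.32  0.07 -1.89] f [-0.6  0.2 -2.8] 0.0233 8.225
212 -0.2429039049111689 97.79082390617666
```

Emit:
{"op": "apply_moves", "data": {
  "plan": [
    [0.8,0,0,0,0,0,1],
    [0,0,-0.5,0,0,0,1],
    [0,0,-0.6,0,0,0,1],
    [0,0,0,0,0,0,1],
    [0,0,0,0,0,0,1]
  ]
}}

```text
time: 8.9
tcp_pos: [0.4712, 0.0345, 0.0345]
eef_rot: [3.141, -0.26, 0.121]
ft_force: [-0.0, 0.3, -2.6]
opening: 0.0238
grasp_force: 50.0
```

```bash
python3 - <<'E'
from h import *
go((.473,.0349,.031),7.0,-15)
E
```

```text
d cm [ 0.18  0.04 -0.35] rv deg [ 0.07 -0.12  0.09] q [-0.1   0.52 -0.02  2.33  0.33  0.04 -1.9 ] f [-0.   0.3 -2.6] 0.0238 8.9
```

Emit:
{"op": "apply_moves", "data": {
  "plan": [
    [0.2,0,-0.2,0,0,0,1],
    [0,0,-0.1,0,0,0,1],
    [0,0,0,0,0,0,1]
  ]
}}

```text
time: 9.28
tcp_pos: [0.4734, 0.0344, 0.0316]
eef_rot: [3.141, -0.26, 0.121]
ft_force: [-0.1, 0.1, -2.2]
opening: 0.0238
grasp_force: 50.0
```

Emit:
{"op": "apply_moves", "data": {
  "plan": [
    [0,0,-0.1,0,0,0,1],
    [0,0,0,0,0,0,1]
  ]
}}

```text
time: 9.52
tcp_pos: [0.4734, 0.0345, 0.0307]
eef_rot: [3.141, -0.26, 0.121]
ft_force: [0.7, 0.2, -3.7]
opening: 0.0239
grasp_force: 50.0
```

Emit:
{"op": "apply_moves", "data": {
  "plan": [
    [0,0,-0.1,0,0,0,1],
    [0,0,0,0,0,0,1]
  ]
}}

```text
time: 9.78
tcp_pos: [0.4735, 0.0344, 0.0297]
eef_rot: [3.141, -0.26, 0.121]
ft_force: [0.8, 0.4, -3.2]
opening: 0.0238
grasp_force: 50.0
```

Emit:
{"op": "apply_moves", "data": {
  "plan": [
    [0,0,-0.1,0,0,0,1],
    [0,0,0,0,0,0,1]
  ]
}}

```text
time: 10.02
tcp_pos: [0.4736, 0.0345, 0.0287]
eef_rot: [3.141, -0.26, 0.121]
ft_force: [-0.6, 0.3, -2.4]
opening: 0.0237
grasp_force: 50.0
```

```bash
python3 - <<'E'
from h import *
go((.473,.0349,.029),7.0,-15)
E
```

```text
d cm [-0.06  0.04  0.03] rv deg [ 0.06 -0.08  0.09] q [-0.11  0.53 -0.01  2.33  0.33  0.03 -1.9 ] f [-0.6  0.3 -2.4] 0.0237 10.025
```

Emit:
{"op": "apply_moves", "data": {
  "plan": [
    [0,0,-0.1,0,0,0,1],
    [0,0,0,0,0,0,1]
  ]
}}

```text
time: 10.28
tcp_pos: [0.4736, 0.0345, 0.0283]
eef_rot: [3.141, -0.261, 0.121]
ft_force: [-3.0, 0.7, 5.4]
opening: 0.0232
grasp_force: 50.0
```

Emit:
{"op": "apply_moves", "data": {
  "plan": [
    [0,0,-0.1,0,0,0,1],
    [0,0,0,0,0,0,1]
  ]
}}

```text
time: 10.52
tcp_pos: [0.4737, 0.0345, 0.0283]
eef_rot: [3.141, -0.263, 0.121]
ft_force: [-6.5, -0.1, 16.9]
opening: 0.0235
grasp_force: 50.0
```

```bash
python3 - <<'E'
from h import *
go((.473,.0349,.029),7.0,-15)
s=snap('top')
P=cloud(s).reshape(-1,3); a=np.radians(7.2); c=robot.observe()['tcp_pos'][:2]
R=np.array([[np.cos(a),np.sin(a)],[-np.sin(a),np.cos(a)]])
b=(P[:,:2]-c)@R.T*1000; z=P[:,2]*1000
m=(z>65)&(z<100)&(abs(b[:,1])<18)&(b[:,0]>10)&(b[:,0]<92)
f=np.polyfit(b[m,0],z[m],1); r=z[m]-np.polyval(f,b[m,0]); k=abs(r)<5
f=np.polyfit(b[m,0][k],z[m][k],1); print(k.sum(),np.degrees(np.arctan(f[0])),f[1],np.percentile(b[m],[1,99],axis=0))
E
```

```text
d cm [-0.07  0.04  0.07] rv deg [0.05 0.05 0.09] q [-0.11  0.53 -0.01  2.33  0.34  0.02 -1.91] f [-6.5 -0.1 16.9] 0.0235 10.525
204 -0.8017135197574763 80.05912121500616 [[ 11.32663343 -14.11079589]
 [ 90.90237415   9.77435129]]
```

Emit:
{"op": "apply_moves", "data": {
  "plan": [
    [0,0,0.1,0,0,0,1],
    [0,0,0,0,0,0,0.6],
    [0,0,0,0,0,0,0.4],
    [0,0,0,0,0,0,0.4],
    [0,0,0,0,0,0,0.4],
    [0,0,0,0,0,0,0.4],
    [0,0,0,0,0,0,0.4]
  ]
}}

```text
time: 11.45
tcp_pos: [0.4735, 0.0344, 0.0277]
eef_rot: [3.141, -0.26, 0.121]
ft_force: [0.1, -0.3, 1.0]
opening: 0.0559
grasp_force: 0.0
```

Emit:
{"op": "apply_moves", "data": {
  "plan": [
    [0,0,3,0,0,0,0.4],
    [0,0,5,0,0,0,0.4],
    [0.5,0.1,4,-1,7.5,0,0.3],
    [2,0.2,2,-1,7.5,0,0.3],
    [2,0.3,0,0,0,0,0.3],
    [0,0,0,0,0,0,0.3]
  ]
}}

```text
time: 12.2
tcp_pos: [0.5195, 0.0393, 0.1581]
eef_rot: [3.135, -0.022, 0.12]
ft_force: [-0.3, -0.7, 0.5]
opening: 0.0652
grasp_force: 0.0
```

```bash
cat >> h.py <<'E'
def meas(n,zt,c,yaw,save=None):
    # cassette top face (x -46..70) at height zt
    s=snap(n); P=cloud(s).reshape(-1,3); a=np.radians(yaw)
    R=np.array([[np.cos(a),np.sin(a)],[-np.sin(a),np.cos(a)]])
    b=(P[:,:2]-np.array(c))@R.T*1000; z=P[:,2]*1000
    m=(abs(z-zt)<9)&(abs(b[:,1])<28)&(abs(b[:,0])<100)
    q=b[m]; lo,hi=np.percentile(q[:,0],[.7,99.3]); ylo,yhi=np.percentile(q[:,1],[1.5,98.5])
    A=np.c_[q,np.ones(len(q))]; pl=np.linalg.lstsq(A,z[m],rcond=None)[0]
    y1=np.polyfit(q[:,0],q[:,1],1)[0]
    rect=cv2.minAreaRect(q.astype(np.float32))
    print(n,m.sum(),'x',round(lo,1),round(hi,1),'y',round(ylo,1),round(yhi,1),'dyaw',np.degrees(y1).round(2),'rect',np.round(rect[0],1),np.round(rect[1],1),round(rect[2],1),'pitch/roll',np.degrees(np.arctan(pl[:2])).round(2),'z0',pl[2].round(1))
    return s
E
python3 - <<'E'
from h import *
go((.533,.042,.15),7.0,0)
meas('wrist',79,(.498,.0375),7.0); meas('scene',79,(.498,.0375),7.0)
E
```

```text
d cm [ 1.35  0.27 -0.81] rv deg [0.23 1.32 0.14] q [ 0.12  0.45 -0.34  1.84  0.2   0.86 -1.78] f [-0.3 -0.7  0.5] 0.0652 12.2
wrist 2243 x -45.8 68.6 y -11.2 12.2 dyaw -0.14 rect [10.9  0.5] [115.8  24.1] 0.2 pitch/roll [-0.05 -0.23] z0 79.5
scene 183 x -44.5 69.7 y -13.2 11.2 dyaw 0.15 rect [10.4 -1. ] [ 24.8 119.6] 89.7 pitch/roll [-0.17  3.37] z0 78.1
```

Emit:
{"op": "apply_moves", "data": {
  "plan": [
    [0.6,0.2,-2,0.2,1.3,0.1,0.3],
    [0.6,0.1,-3.5,0,0,0,0.3],
    [0,0,-3,0,0,0,0.3],
    [0,0,-2.9,0,0,0,0.3],
    [0,0,0,0,0,0,0.3],
    [0,0,0,0,0,0,0.3]
  ]
}}

```text
time: 13.05
tcp_pos: [0.5307, 0.0424, 0.0453]
eef_rot: [3.141, -0.001, 0.122]
ft_force: [-1.0, 0.5, 0.2]
opening: 0.0651
grasp_force: 0.0
```

```bash
python3 - <<'E'
from h import *
go((.5317,.0423,.0435),7.0,0)
E
```

```text
d cm [ 0.1  -0.01 -0.18] rv deg [0.05 0.05 0.01] q [ 0.07  0.63 -0.29  1.91  0.28  0.64 -1.84] f [-1.   0.5  0.2] 0.0651 13.05
```

Emit:
{"op": "apply_moves", "data": {
  "newtons": 60,
  "plan": [
    [0.1,0,-0.15,0,0,0,0.5],
    [0,0,0,0,0,0,1],
    [0,0,0,0,0,0,1],
    [0,0,0,0,0,0,1],
    [0,0,0,0,0,0,1],
    [0,0,0,0,0,0,1],
    [0,0,0,0,0,0,1],
    [0,0,0,0,0,0,1]
  ]
}}

```text
time: 14.05
tcp_pos: [0.5318, 0.0423, 0.0429]
eef_rot: [3.141, 0.0, 0.122]
ft_force: [-0.4, -0.5, 0.0]
opening: 0.0003
grasp_force: 0.0
```

Emit:
{"op": "apply_moves", "data": {
  "plan": [
    [0,0,0.5,0,0,0,1],
    [0,0,2,0,0,0,1],
    [0,0,4,0,0,0,1],
    [0,0,5,0,0,0,1],
    [0,0,3,0,0,0,1],
    [0,0,0,0,0,0,1]
  ]
}}

```text
time: 14.8
tcp_pos: [0.5336, 0.0427, 0.1907]
eef_rot: [3.14, -0.006, 0.122]
ft_force: [0.0, -0.0, -1.2]
opening: 0.0003
grasp_force: 0.0
```

The fingers closed on nothing, so I need to look.

```bash
python3 - <<'E'
from h import *
s=snap('wrist');t=snap('scene')
a=cv2.resize(cv2.convertScaleAbs(s['frame'][:300],alpha=1.3),(512,300)); b=cv2.resize(cv2.convertScaleAbs(t['frame'][130:260,200:380],alpha=1.6),(416,300))
im=np.vstack([a,np.hstack([b,np.zeros((300,96,3),np.uint8)])]); cv2.imwrite('pics/h.png',im[:,:,::-1]); 
E
```

```text
(no output)
```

View pics/h.png

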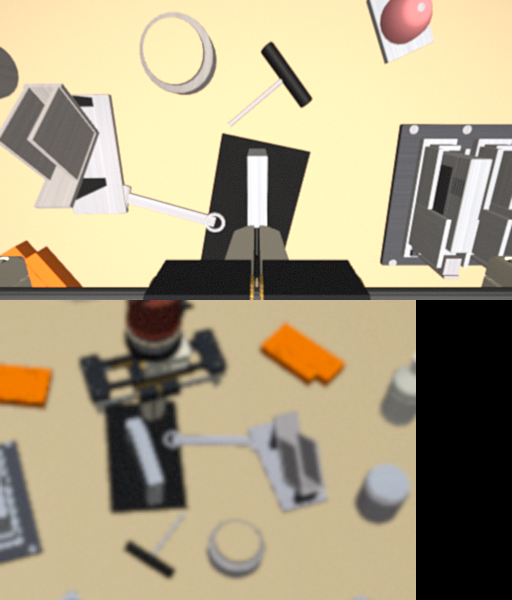

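```bash
python3 - <<'E'
from h import *
go((.5317,.0423,.0435),7.0,0)
meas('wrist',79,(.498,.0375),7.0); meas('scene',79,(.498,.0375),7.0); meas('top',79,(.498,.0375),7.0)
E
```

```text
d cm [  0.05   0.03 -14.4 ] rv deg [ 0.07 -0.04  0.02] q [ 0.12  0.45 -0.36  1.75  0.18  0.98 -1.76] f [-0.5 -0.1 -0.9] 0.0003 14.9
wrist 1507 x -21.8 68.6 y -11.5 12.2 dyaw -0.14 rect [22.5  0.6] [92.5 25.1] 0.2 pitch/roll [-0.4   0.24] z0 79.6
scene 185 x -42.8 70.7 y -13.1 11.0 dyaw 0.1 rect [13.8 -1.1] [ 24.6 115.8] 89.7 pitch/roll [-0.38  0.99] z0 78.5Traceback (most recent call last):
  File "<stdin>", line 3, in <module>
  File "h.py", line 29, in meas
    q=b[m]; lo,hi=np.percentile(q[:,0],[.7,99.3]); ylo,yhi=np.percentile(q[:,1],[1.5,98.5])
                  ~~~~~~~~~~~~~^^^^^^^^^^^^^^^^^^
    return _quantile_unchecked(
        a, q, axis, out, overwrite_input, method, keepdims, weights)
    return _ureduce(a,
                    func=_quantile_ureduce_func,
    ...<5 lines>...
                    overwrite_input=overwrite_input,
                    method=method)
    r = func(a, **kwargs)
    result = _quantile(arr,
                       quantiles=q,
    ...<2 lines>...
                       out=out,
                       weights=wgt)
    slices_having_nans = np.isnan(arr[-1, ...])
                                  ~~~^^^^^^^^^
IndexError: index -1 is out of bounds for axis 0 with size 0
```

Emit:
{"op": "apply_moves", "data": {
  "newtons": 40,
  "plan": [
    [0,0,0,0,0,0,0.2],
    [0,0,0,0,0,0,0.2],
    [0,0,0,0,0,0,0.2],
    [0,0,-2,0,0,0,0.2],
    [0,0,-2,0,0,0,0.2],
    [0,0,-2,0,0,0,0.2],
    [0,0,-1,0,0,0,0.2],
    [0,0,0,0,0,0,0.2]
  ]
}}

```text
time: 16.05
tcp_pos: [0.5314, 0.0422, 0.1175]
eef_rot: [3.141, 0.001, 0.122]
ft_force: [-0.6, 1.0, -0.2]
opening: 0.0732
grasp_force: 0.0
```

```bash
python3 - <<'E'
from h import *
go((.5317,.0423,.0435),7.0,0)
s=meas('wrist',79,(.498,.0375),7.0)
W=cloud(s); m=(W[...,2]>.06)&(W[...,2]<.2)&(abs(W[...,0]-.53)<.03)&(abs(W[...,1]-.042)<.07)
v,u=np.nonzero(m); print(u.min(),u.max(),v.min(),v.max())
q=W[m]; print([(int(y),int((abs(q[:,1]*1000-y)<2.5).sum()), (q[abs(q[:,1]*1000-y)<2.5][:,2].min()*1000).round() if (abs(q[:,1]*1000-y)<2.5).any() else 0) for y in range(-25,111,5)])
E
```

```text
d cm [ 0.03  0.01 -7.4 ] rv deg [ 0.06 -0.06  0.02] q [ 0.1   0.53 -0.33  1.83  0.23  0.82 -1.8 ] f [-0.6  1.  -0.2] 0.0732 16.05
wrist 2844 x -45.3 68.7 y -11.4 12.2 dyaw -0.04 rect [11.1  0.4] [115.6  24.9] 0.1 pitch/roll [-0.28  0.1 ] z0 79.5
153 360 170 286
[(-25, 0, 0), (-20, 0, 0), (-15, 0, 0), (-10, 14, np.float64(185.0)), (-5, 251, np.float64(162.0)), (0, 297, np.float64(157.0)), (5, 803, np.float64(155.0)), (10, 2, np.float64(194.0)), (15, 0, 0), (20, 0, 0), (25, 8, np.float64(79.0)), (30, 183, np.float64(68.0)), (35, 319, np.float64(78.0)), (40, 320, np.float64(78.0)), (45, 323, np.float64(78.0)), (50, 305, np.float64(78.0)), (55, 134, np.float64(68.0)), (60, 0, 0), (65, 0, 0), (70, 0, 0), (75, 0, 0), (80, 661, np.float64(156.0)), (85, 300, np.float64(156.0)), (90, 280, np.float64(160.0)), (95, 114, np.float64(164.0)), (100, 0, 0), (105, 0, 0), (110, 0, 0)]
```

Emit:
{"op": "apply_moves", "data": {
  "newtons": 40,
  "plan": [
    [0,0,-3,0,0,0,0.2],
    [0,0,-3,0,0,0,0.2],
    [0,0,-1.4,0,0,0,0.2],
    [0,0,0,0,0,0,0.2],
    [0,0,0,0,0,0,1],
    [0,0,0,0,0,0,1],
    [0,0,0,0,0,0,1],
    [0,0,0,0,0,0,1]
  ]
}}

```text
time: 17.1
tcp_pos: [0.532, 0.0422, 0.0443]
eef_rot: [3.141, -0.001, 0.122]
ft_force: [0.1, 0.1, -0.6]
opening: 0.0387
grasp_force: 0.0
```

Emit:
{"op": "apply_moves", "data": {
  "plan": [
    [0,0,0,0,0,0,1],
    [0,0,0,0,0,0,1]
  ]
}}

```text
time: 17.35
tcp_pos: [0.5318, 0.0423, 0.0439]
eef_rot: [3.141, -0.0, 0.122]
ft_force: [-0.5, 0.1, 0.2]
opening: 0.0191
grasp_force: 0.0
```

```bash
python3 - <<'E'
from h import *
s=meas('wrist',79,(.498,.0375),7.0); t=meas('scene',79,(.498,.0375),7.0)
go((.5317,.0423,.0435),7.0,0)
print('tip px', proj(s,(.5318,.0423,.044)), proj(s,(.5318,.0423,.079)), proj(t,(.5318,.0423,.044)))
k=robot.snapshot('top'); W=cloud(s)
a=cv2.resize(s['frame'][100:300,150:370],None,fx=2.4,fy=2.4); b=cv2.resize(cv2.convertScaleAbs(t['frame'][130:230,210:310],alpha=1.6),None,fx=4.8,fy=4.8)[:480]
b=b[:,:270]; im=np.hstack([a,b]); print(im.shape); cv2.imwrite('pics/i.png',im[:,:,::-1])
E
```

```text
wrist 4028 x -45.4 68.8 y -11.2 12.1 dyaw -0.09 rect [11.6 -1.7] [116.4  38.4] 5.5 pitch/roll [-0.22  0.22] z0 79.7
scene 77 x 16.1 70.7 y -13.2 11.1 dyaw -6.79 rect [44.5 -0.6] [55.6 30.1] 6.7 pitch/roll [-1.73  1.43] z0 80.0
d cm [-0.    0.   -0.04] rv deg [0.05 0.01 0.02] q [ 0.07  0.63 -0.29  1.9   0.29  0.64 -1.85] f [ 0.6 -0.2 -0.1] 0.0109 17.45
tip px [256.86119085 216.00030138] [256.96419783 234.7442953 ] [264.65885307 205.14550962]
(480, 798, 3)
```

View pics/i.png

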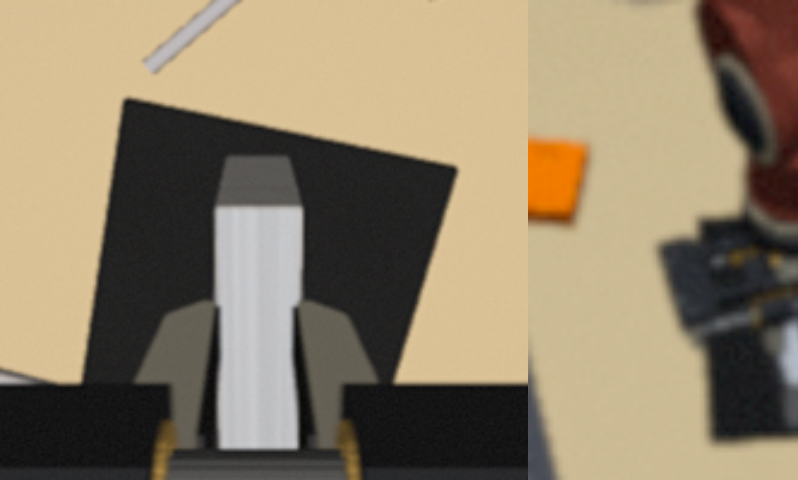

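The picture shows both fingers flanking the block at (215,310) and (300,310), yet the readings are 11 mm and 0 N. Before changing anything, I'll check whether the fingers really overlap the block, using the depth data and the state.

Emit:
{"op": "apply_moves", "data": {
  "newtons": 40,
  "plan": [
    [0,0,0,0,0,0,1],
    [0,0,0,0,0,0,1]
  ]
}}

```text
time: 17.75
tcp_pos: [0.5318, 0.0423, 0.0439]
eef_rot: [3.141, -0.0, 0.122]
ft_force: [-0.4, 0.1, 0.3]
opening: 0.0006
grasp_force: 0.0
```

```bash
python3 - <<'E'
from h import *
o=robot.observe(); print(o['tcp_pos'],o['opening'],o['grasp_force'],o['ft_force'],o['torque'],o['effort'].round(1))
s=snap('wrist'); W=cloud(s)*1000
for v in (205,212,218,224,230,236,242,248):
    print(v,[(u,*W[v,u].round().astype(int)) for u in range(222,296,4)])
E
```

```text
[0.53176898 0.04225779 0.04392642] 0.000609873463810976 0.0 [-0.35142233  0.06752142  0.34556988] [ 0.05721279 -0.01658423 -0.00586424] [ -0.  -40.2  -2.6 -10.8   0.   -0.1  -0. ]
205 [(222, np.int64(524), np.int64(74), np.int64(6)), (226, np.int64(524), np.int64(71), np.int64(4)), (230, np.int64(525), np.int64(67), np.int64(5)), (234, np.int64(525), np.int64(63), np.int64(5)), (238, np.int64(525), np.int64(59), np.int64(4)), (242, np.int64(551), np.int64(55), np.int64(78)), (246, np.int64(553), np.int64(52), np.int64(81)), (250, np.int64(552), np.int64(49), np.int64(79)), (254, np.int64(553), np.int64(47), np.int64(80)), (258, np.int64(553), np.int64(44), np.int64(79)), (262, np.int64(553), np.int64(42), np.int64(78)), (266, np.int64(554), np.int64(39), np.int64(80)), (270, np.int64(554), np.int64(36), np.int64(80)), (274, np.int64(554), np.int64(34), np.int64(79)), (278, np.int64(530), np.int64(22), np.int64(5)), (282, np.int64(530), np.int64(18), np.int64(4)), (286, np.int64(531), np.int64(14), np.int64(4)), (290, np.int64(531), np.int64(10), np.int64(3)), (294, np.int64(532), np.
[... 5963 characters left out ...]
 np.int64(540), np.int64(52), np.int64(115)), (246, np.int64(540), np.int64(49), np.int64(114)), (250, np.int64(540), np.int64(47), np.int64(115)), (254, np.int64(538), np.int64(45), np.int64(110)), (258, np.int64(539), np.int64(43), np.int64(111)), (262, np.int64(540), np.int64(41), np.int64(113)), (266, np.int64(541), np.int64(38), np.int64(114)), (270, np.int64(541), np.int64(36), np.int64(113)), (274, np.int64(542), np.int64(34), np.int64(114)), (278, np.int64(541), np.int64(32), np.int64(113)), (282, np.int64(542), np.int64(30), np.int64(113)), (286, np.int64(487), np.int64(8), np.int64(5)), (290, np.int64(487), np.int64(3), np.int64(5)), (294, np.int64(487), np.int64(-1), np.int64(4))]
```

The depth data shows the fingers closed inside the solid block, with no contact force. That can't happen physically, so the simulator seems to register no contact here. I'll open and try a slightly different grip (deeper, nearer the middle) to see whether contact returns.

Emit:
{"op": "apply_moves", "data": {
  "newtons": 40,
  "plan": [
    [0,0,0,0,0,0,0.4],
    [0,0,0,0,0,0,0.4],
    [0,0,0,0,0,0,0.4],
    [0,0,0,0,0,0,0.4],
    [-1.5,-0.2,-0.6,0,0,0,0.4],
    [0,0,0,0,0,0,1],
    [0,0,0,0,0,0,1],
    [0,0,0,0,0,0,1]
  ]
}}

```text
time: 18.8
tcp_pos: [0.5176, 0.0404, 0.0382]
eef_rot: [3.141, -0.001, 0.122]
ft_force: [0.1, -0.3, 0.1]
opening: 0.0251
grasp_force: 0.0
```

Emit:
{"op": "apply_moves", "data": {
  "plan": [
    [0,0,0,0,0,0,1],
    [0,0,0,0,0,0,1]
  ]
}}

```text
time: 19.05
tcp_pos: [0.5176, 0.0403, 0.0382]
eef_rot: [3.141, -0.002, 0.122]
ft_force: [1.2, -0.4, 1.1]
opening: 0.0226
grasp_force: 40.0
```

Contact is back: 22.6 mm opening and 40 N. Raise the grip force and lift.

Emit:
{"op": "apply_moves", "data": {
  "newtons": 60,
  "plan": [
    [0,0,0,0,0,0,1],
    [0,0,0.5,0,0,0,1],
    [0,0,1.5,0,0,0,1],
    [0,0,4,0,0,0,1],
    [0,0,5,0,0,0,1],
    [0,0,3,0,0,0,1],
    [0,0,0,0,0,0,1]
  ]
}}

```text
time: 19.92
tcp_pos: [0.5182, 0.0407, 0.1806]
eef_rot: [3.14, -0.006, 0.122]
ft_force: [-0.4, -0.7, -2.6]
opening: 0.0222
grasp_force: 60.0
```

```bash
python3 - <<'E'
from h import *
o=robot.observe(); a=np.radians(7)
c=o['tcp_pos'][:2]-.0203*np.array([np.cos(a),np.sin(a)])
go(o['tcp_pos'],7,0); print(o['tcp_pos'],c, o['grasp_force'])
meas('wrist',o['tcp_pos'][2]*1000+41,c,7.0); meas('scene',o['tcp_pos'][2]*1000+41,c,7.0)
E
```

```text
d cm [0. 0. 0.] rv deg [0.02 0.35 0.01] q [ 0.13  0.43 -0.37  1.8   0.19  0.94 -1.76] f [-0.4 -0.7 -2.6] 0.0222 19.925
[0.51819189 0.04073359 0.18061282] [0.49804321 0.03825964] 59.99568521976471
wrist 4970 x -45.1 69.2 y -15.1 15.7 dyaw 0.01 rect [12.2 -2.9] [117.3  48.8] 10.0 pitch/roll [ 0.9  -0.16] z0 221.9
scene 146 x -23.9 69.5 y -18.9 17.6 dyaw -4.91 rect [22.  -1.7] [97.7 45.1] 11.3 pitch/roll [-1.18  1.55] z0 220.1
```

Emit:
{"op": "apply_moves", "data": {
  "plan": [
    [0.9,-5.3,0,0,0,0,1],
    [0.9,-5.3,0,0,0,0,1],
    [0.9,-5.4,0,0,0,0,1],
    [0.8,-5.4,0,0,0,0,1],
    [0.8,-5.4,-1,0,0,0,1],
    [0.8,-5.3,-1,0,0,0,1],
    [0,0,0,0,0,0,1],
    [0,0,0,0,0,0,1]
  ]
}}

```text
time: 21.02
tcp_pos: [0.5665, -0.2794, 0.1555]
eef_rot: [-3.139, 0.004, 0.122]
ft_force: [-0.2, 0.5, -3.5]
opening: 0.0223
grasp_force: 60.0
```

```bash
python3 - <<'E'
from h import *
go((.5692,-.2807,.0791),7,0)
o=robot.observe(); a=np.radians(7); z=o['tcp_pos'][2]*1000+41
c=o['tcp_pos'][:2]-.020*np.array([np.cos(a),np.sin(a)])
meas('wrist',z,c,7.0); meas('top',z,c,7.0); meas('scene',z,c,7)
# bay in wrist view: guide edges, cheeks in bay coords
for n in ('wrist','scene'):
    P=cloud(load(n)).reshape(-1,3);R=np.array([[np.cos(a),np.sin(a)],[-np.sin(a),np.cos(a)]])
    b=(P[:,:2]-[.5345,-.285])@R.T*1000; zz=P[:,2]*1000
    for lab,m in (('guide',(zz>45)&(zz<55)&(b[:,0]>10)&(b[:,0]<65)&(abs(b[:,1])<30)),('Rcass',(zz>90)&(zz<100)&(b[:,0]>0)&(b[:,0]<65)&(b[:,1]<-50)&(b[:,1]>-95)),('Lcass',(zz>90)&(zz<100)&(b[:,0]>0)&(b[:,0]<65)&(b[:,1]>50)&(b[:,1]<95))):
        v=b[m,1]; print(n,lab,m.sum(), np.percentile(v,[2,98]).round(1) if lab!='guide' else [np.percentile(w,[3,97]).round(1) for w in (v[v<0],v[v>0]) if len(w)], 'x', np.percentile(b[m,0],[1,99]).round(1))
E
```

```text
d cm [ 0.27 -0.13 -7.64] rv deg [-0.14 -0.22  0.01] q [ 0.61  0.63 -0.31  1.5   0.21  1.05 -1.21] f [-0.2  0.5 -3.5] 0.0223 21.025
wrist 4987 x -45.0 69.2 y -15.5 15.8 dyaw 0.05 rect [12.1 -3. ] [117.2  48.9] 10.1 pitch/roll [ 0.25 -0.14] z0 196.9
top 168 x -46.5 57.3 y -11.8 11.6 dyaw 4.13 rect [ 6.5 -0.2] [106.3  24.3] 0.3 pitch/roll [-0.24 -6.76] z0 196.2
scene 173 x -24.3 73.1 y -17.5 18.1 dyaw 3.72 rect [24.3 -0.4] [98.2 45.2] 16.1 pitch/roll [-1.44 -0.22] z0 198.1
wrist guide 18 [array([-19.8, -16.5])] x [55.4 64.6]
wrist Rcass 1525 [-86.1 -62.8] x [ 0.7 64.5]
wrist Lcass 1504 [62.9 86.3] x [ 0.9 64.4]
scene guide 30 [array([-20.1, -14.9]), array([13.4, 19.1])] x [11.6 63. ]
scene Rcass 115 [-87.3 -63.3] x [ 2.4 63.3]
scene Lcass 102 [62.6 85.9] x [ 1.  63.6]
```

Emit:
{"op": "apply_moves", "data": {
  "plan": [
    [0.3,-0.1,-1,-0.1,-0.2,0,1],
    [0,0,-1.5,0,0,0,1],
    [0,0,0,0,0,0,1],
    [0,0,0,0,0,0,1]
  ]
}}

```text
time: 21.68
tcp_pos: [0.5708, -0.2817, 0.1327]
eef_rot: [3.139, -0.003, 0.122]
ft_force: [-0.2, -0.3, -1.9]
opening: 0.0223
grasp_force: 60.0
```

```bash
python3 - <<'E'
from h import *
go((.5692,-.2807,.0791),7,0)
EOF=0
E
```

```text
d cm [-0.16  0.1  -5.36] rv deg [0.15 0.2  0.02] q [ 0.6   0.65 -0.31  1.53  0.22  0.99 -1.22] f [-0.2 -0.3 -1.9] 0.0223 21.675
```

Emit:
{"op": "apply_moves", "data": {
  "plan": [
    [0,0,-0.4,0,0,0,1],
    [0,0,0,0,0,0,1],
    [0,0,0,0,0,0,1]
  ]
}}

```text
time: 22.05
tcp_pos: [0.5708, -0.2818, 0.1291]
eef_rot: [3.138, -0.004, 0.122]
ft_force: [-0.2, 0.7, -2.8]
opening: 0.0226
grasp_force: 60.0
```

```bash
python3 - <<'E'
from h import *
go((.5692,-.2807,.0791),7,0)
E
```

```text
d cm [-0.16  0.11 -5.  ] rv deg [0.16 0.22 0.02] q [ 0.6   0.66 -0.31  1.53  0.22  0.98 -1.22] f [-0.2  0.7 -2.8] 0.0226 22.05
```

Emit:
{"op": "apply_moves", "data": {
  "plan": [
    [-0.15,0.1,0,0.15,0.2,0,1],
    [0,0,-1,0,0,0,1],
    [0,0,-1,0,0,0,1],
    [0,0,0,0,0,0,1]
  ]
}}

```text
time: 22.55
tcp_pos: [0.5681, -0.2803, 0.1073]
eef_rot: [-3.14, 0.003, 0.122]
ft_force: [-0.2, 0.7, -1.4]
opening: 0.0223
grasp_force: 60.0
```

Emit:
{"op": "apply_moves", "data": {
  "plan": [
    [0,0,-1,0,0,0,1],
    [0,0,-1,0,0,0,1],
    [0,0,-0.9,0,0,0,1],
    [0,0,0,0,0,0,1]
  ]
}}

```text
time: 23.05
tcp_pos: [0.5684, -0.2804, 0.0787]
eef_rot: [-3.14, 0.002, 0.122]
ft_force: [0.1, 0.5, -3.1]
opening: 0.0219
grasp_force: 60.0
```

```bash
python3 - <<'E'
from h import *
go((.5692,-.2807,.0791),7,0); print(robot.observe()['torque'])
o=robot.observe(); a=np.radians(7); c=o['tcp_pos'][:2]-.020*np.array([np.cos(a),np.sin(a)])
meas('wrist',120,c,7.0)
E
```

```text
d cm [ 0.08 -0.03  0.04] rv deg [-0.05 -0.12  0.02] q [ 0.59  0.71 -0.29  1.58  0.24  0.89 -1.24] f [ 0.1  0.5 -3.1] 0.0219 23.05
[0.03776141 0.03310939 0.00106027]
wrist 4999 x -45.0 69.1 y -15.8 16.1 dyaw 0.05 rect [11.9  3.3] [ 49.5 117.7] 79.5 pitch/roll [ 0.24 -0.25] z0 120.2
```

Emit:
{"op": "apply_moves", "data": {
  "plan": [
    [-0.3,-0.04,0,0,0,0,1],
    [-0.3,-0.04,0,0,0,0,1],
    [-0.3,-0.04,0,0,0,0,1],
    [-0.3,-0.04,0,0,0,0,1],
    [-0.2,-0.02,0,0,0,0,1],
    [0,0,0,0,0,0,1],
    [0,0,0,0,0,0,1]
  ]
}}

```text
time: 23.98
tcp_pos: [0.5619, -0.2818, 0.0831]
eef_rot: [3.139, -0.014, 0.123]
ft_force: [7.4, 1.8, 1.5]
opening: 0.0224
grasp_force: 60.0
```

```bash
cat >> h.py <<'E'
def bay(n='wrist'):
    o=robot.observe(); a=np.radians(7); R=np.array([[np.cos(a),np.sin(a)],[-np.sin(a),np.cos(a)]]); B=np.array([.5345,-.285])
    t=R@(o['tcp_pos'][:2]-B)*1000; print('tcp bay',t.round(1),(o['tcp_pos'][2]*1000-20).round(1),'rot',np.degrees((Rn.from_euler('xyz',o['eef_rot'])*want(7,0).inv()).as_rotvec()).round(2),'f',(R@o['ft_force'][:2]).round(1),o['ft_force'][2].round(1),'T',o['torque'].round(2),round(o['opening'],4),o['time'])
    s=snap(n); P=cloud(s).reshape(-1,3); b=(P[:,:2]-B)@R.T*1000; z=P[:,2]*1000
    zt=o['tcp_pos'][2]*1000+41
    m=(abs(z-zt)<9)&(abs(b[:,1])<11)&(abs(b[:,0]-t[0]+8)<75)&~(abs(b[:,0]-t[0])<12)
    if m.sum()>20: 
        k=np.polyfit(b[m,0],z[m],1); print('cass top x',np.percentile(b[m,0],[.7,99.3]).round(1),'slope',np.degrees(k[0]).round(2),'ztop at x0',(k[1]-20).round(1))
    m=(abs(b[:,1])<9)&(b[:,0]<-50)&(b[:,0]>-115)&(z>40)&(z<110)
    q=np.c_[b,z-20][m]; 
    for zz in range(25,85,5):
        k=abs(q[:,2]-zz)<2.5
        if k.sum()>2: print('   h',zz,k.sum(),np.percentile(q[k,0],[3,50,97]).round(1))
E
python3 - <<'E'
from h import *
bay(); bay('scene')
E
```

```text
tcp bay [27.6 -0.2] 63.1 rot [-0.08 -0.82  0.07] f [7.6 0.9] 1.5 T [ 0.36 -1.82 -0.03] 0.0224 23.975
cass top x [-38.1  76.4] slope 1.07 ztop at x0 103.9
   h 70 337 [-89.9 -83.4 -73.9]
   h 80 95 [-62.6 -59.9 -56.8]
tcp bay [27.7 -0.1] 63.1 rot [-0.08 -0.82  0.08] f [8.2 1.4] 1.6 T [ 0.37 -1.89  0.02] 0.0223 24.025
cass top x [-18.2  79.3] slope 1.32 ztop at x0 102.3
```

Emit:
{"op": "apply_moves", "data": {
  "plan": [
    [-0.3,-0.04,-0.1,0,0,0,1],
    [-0.3,-0.04,-0.1,0,0,0,1],
    [-0.3,-0.04,-0.1,0,0,0,1],
    [0,0,0,0,0,0,1],
    [0,0,0,0,0,0,1]
  ]
}}

```text
time: 24.7
tcp_pos: [0.5568, -0.2827, 0.0816]
eef_rot: [3.137, -0.022, 0.124]
ft_force: [11.5, 1.5, 3.1]
opening: 0.0223
grasp_force: 60.0
```

```bash
python3 - <<'E'
from h import *
bay()
E
```

```text
tcp bay [22.4 -0.4] 61.6 rot [-0.12 -1.26  0.13] f [11.6  0.1] 3.1 T [ 0.45 -2.57 -0.07] 0.0223 24.7
cass top x [-43.9  70.8] slope 0.23 ztop at x0 102.9
   h 70 354 [-97.1 -89.6 -78.9]
   h 80 90 [-69.  -65.5 -62.4]
```

Emit:
{"op": "apply_moves", "data": {
  "plan": [
    [-0.15,0.02,-0.3,0,0,0,1],
    [0,0,-0.4,0,0,0,1],
    [0,0,-0.4,0,0,0,1],
    [0,0,0,0,0,0,1]
  ]
}}

```text
time: 25.25
tcp_pos: [0.5557, -0.2827, 0.0703]
eef_rot: [3.136, -0.022, 0.125]
ft_force: [11.8, 0.7, 2.6]
opening: 0.0222
grasp_force: 60.0
```

```bash
python3 - <<'E'
from h import *
bay()
E
```

```text
tcp bay [21.3 -0.3] 50.3 rot [-0.15 -1.29  0.15] f [11.8 -0.7] 2.6 T [ 0.32 -2.61  0.01] 0.0222 25.25
cass top x [-45.   69.6] slope -1.51 ztop at x0 92.2
   h 70 272 [-89.7 -81.5 -72.5]
   h 75 227 [-76.5 -67.6 -62.8]
```

Emit:
{"op": "apply_moves", "data": {
  "plan": [
    [0,0,-0.4,0,0,0,1],
    [0,0,-0.4,0,0,0,1],
    [0,0,-0.3,0,0,0,1],
    [0,0,0,0,0,0,1]
  ]
}}

```text
time: 25.8
tcp_pos: [0.5566, -0.2827, 0.0596]
eef_rot: [3.136, -0.023, 0.125]
ft_force: [12.9, 0.9, 2.2]
opening: 0.0226
grasp_force: 60.0
```

```bash
python3 - <<'E'
from h import *
bay()
E
```

```text
tcp bay [22.2 -0.4] 39.6 rot [-0.16 -1.37  0.16] f [12.9 -0.7] 2.2 T [ 0.32 -2.69  0.04] 0.0226 25.8
cass top x [-43.7  70.3] slope -2.66 ztop at x0 81.9
   h 65 291 [-71.6 -67.4 -61.5]
   h 70 175 [-75.2 -71.7 -70.5]
   h 75 29 [-74.2 -73.  -71.6]
```

Emit:
{"op": "apply_moves", "data": {
  "plan": [
    [-0.05,0.02,0,0.15,-1.3,0,1],
    [-0.05,0,0,0.15,-1.3,0,1],
    [0,0,-0.2,0,0,0,1],
    [0,0,0,0,0,0,1]
  ]
}}

```text
time: 26.35
tcp_pos: [0.5529, -0.2834, 0.0576]
eef_rot: [3.136, -0.064, 0.124]
ft_force: [8.2, 1.0, 4.7]
opening: 0.0223
grasp_force: 60.0
```

```bash
python3 - <<'E'
from h import *
bay()
E
```

```text
tcp bay [18.5 -0.6] 37.6 rot [ 0.11 -3.69  0.09] f [8.3 0. ] 4.7 T [ 0.3  -1.99 -0.  ] 0.0223 26.35
cass top x [-50.1  65.4] slope 1.97 ztop at x0 78.3
   h 65 21 [-76.9 -60.7 -57.9]
   h 70 531 [-77.3 -67.3 -57.8]
   h 75 17 [-50.8 -50.2 -50. ]
```

Emit:
{"op": "apply_moves", "data": {
  "plan": [
    [0.05,0.03,-0.15,-0.1,0.9,0,1],
    [0.05,0,-0.15,-0.1,0.9,0,1],
    [0,0,-0.1,0,0,0,1],
    [0,0,0,0,0,0,1]
  ]
}}

```text
time: 26.9
tcp_pos: [0.554, -0.2835, 0.0542]
eef_rot: [3.135, -0.033, 0.124]
ft_force: [8.6, 1.8, 6.8]
opening: 0.0228
grasp_force: 60.0
```

```bash
python3 - <<'E'
from h import *
bay()
E
```

```text
tcp bay [19.6 -0.9] 34.2 rot [-0.13 -1.9   0.08] f [8.8 0.7] 6.8 T [ 0.24 -1.74  0.02] 0.0228 26.9
cass top x [-62.5  67.4] slope 1.29 ztop at x0 74.6
   h 65 88 [-69.9 -57.6 -56.6]
   h 70 465 [-75.  -65.8 -57.5]
```

Emit:
{"op": "apply_moves", "data": {
  "plan": [
    [0.4,0.08,-0.1,-0.1,0.7,0,1],
    [0.3,0.04,-0.1,0,0,0,1],
    [0,0,0,0,0,0,1],
    [0,0,0,0,0,0,1]
  ]
}}

```text
time: 27.45
tcp_pos: [0.5532, -0.284, 0.0539]
eef_rot: [3.135, -0.006, 0.121]
ft_force: [-5.3, 1.4, 26.6]
opening: 0.0224
grasp_force: 60.1
```

```bash
python3 - <<'E'
from h import *
bay()
E
```

```text
tcp bay [18.7 -1.3] 33.9 rot [-0.31 -0.36 -0.08] f [-5.1  2. ] 26.6 T [0.44 1.35 0.04] 0.0224 27.45
cass top x [-63.5  67.5] slope 1.36 ztop at x0 74.4
   h 65 74 [-73.3 -57.8 -56.7]
   h 70 514 [-77.1 -66.6 -57.3]
```

Emit:
{"op": "apply_moves", "data": {
  "plan": [
    [0,0.05,0.15,0,0,0,1],
    [0,0,0,0,0,0,0.6],
    [0,0,0,0,0,0,0.5],
    [0,0,0,0,0,0,0.5],
    [0,0,0,0,0,0,0.5],
    [0,0,0,0,0,0,0.5]
  ]
}}

```text
time: 28.25
tcp_pos: [0.5515, -0.2811, 0.0481]
eef_rot: [-3.141, -0.001, 0.122]
ft_force: [0.0, -0.2, -0.3]
opening: 0.0466
grasp_force: 0.0
```

```bash
python3 - <<'E'
from h import *
bay()
E
```

```text
tcp bay [17.4  1.7] 28.1 rot [ 0.02 -0.06 -0.01] f [-0.  -0.2] -0.3 T [-0.03  0.04  0.03] 0.0466 28.25
cass top x [-64.4  67.6] slope 1.29 ztop at x0 74.2
   h 65 84 [-72.6 -57.7 -57. ]
   h 70 418 [-72.9 -64.6 -57.3]
```

Emit:
{"op": "apply_moves", "data": {
  "plan": [
    [0,0,1,0,0,0,0.5],
    [0,0,3,0,0,0,0.5],
    [0,0,5,0,0,0,0.4],
    [0,0,5,0,0,0,0.3],
    [-2,0,6,0,0,0,0.1],
    [-4,0,4,0,0,0,0],
    [0,0,0,0,0,0,0],
    [0,0,0,0,0,0,0]
  ]
}}

```text
time: 29.3
tcp_pos: [0.4919, -0.281, 0.2876]
eef_rot: [3.142, -0.002, 0.122]
ft_force: [-0.3, 0.3, -1.0]
opening: 0.0928
grasp_force: 0.0
```

```bash
python3 - <<'E'
from h import *
s=snap('wrist'); P=cloud(s).reshape(-1,3); a=np.radians(7); R=np.array([[np.cos(a),np.sin(a)],[-np.sin(a),np.cos(a)]])
b=(P[:,:2]-[.5345,-.285])@R.T*1000; z=P[:,2]*1000-20
for yc in (75,0,-75):
    w=abs(b[:,1]-yc)<9
    m=w&(b[:,0]>-38)&(b[:,0]<62)&(z>60)&(z<90); k=np.polyfit(b[m,0],z[m],1)
    t=w&(z>71)&(z<80)&(b[:,0]>-50)
    n=w&(z>63.5)&(z<70.5)&(b[:,0]<-50)&(b[:,0]>-110); sh=w&(z>51)&(z<60)&(b[:,0]<-45)&(b[:,0]>-60)
    yy=(abs(b[:,1]-yc)<18)&(z>71)&(z<80)&(b[:,0]>5)&(b[:,0]<60)
    print(yc,'z',k[1].round(1),'slope',np.degrees(k[0]).round(2),'top x',np.percentile(b[t,0],[1,99]).round(1),'nose x',np.percentile(b[n,0],[2,98]).round(1),'sh z',sh.sum(),np.median(z[sh]).round(1),'y',np.percentile(b[yy,1],[2,98]).round(1))
cv2.imwrite('pics/j.png',cv2.resize(s['frame'],(800,600))[:,:,::-1])
E
```

```text
75 z 75.7 slope -0.03 top x [-44.4  69. ] nose x [-81.5 -57.6] sh z 66 56.0 y [63.1 86.7]
0 z 75.6 slope -0.03 top x [-46.8  66.5] nose x [-80.9 -57.6] sh z 47 56.0 y [-12.2  11.7]
-75 z 75.6 slope 0.04 top x [-44.5  69.1] nose x [-81.1 -57.8] sh z 73 55.6 y [-86.3 -62.8]
```

View pics/j.png

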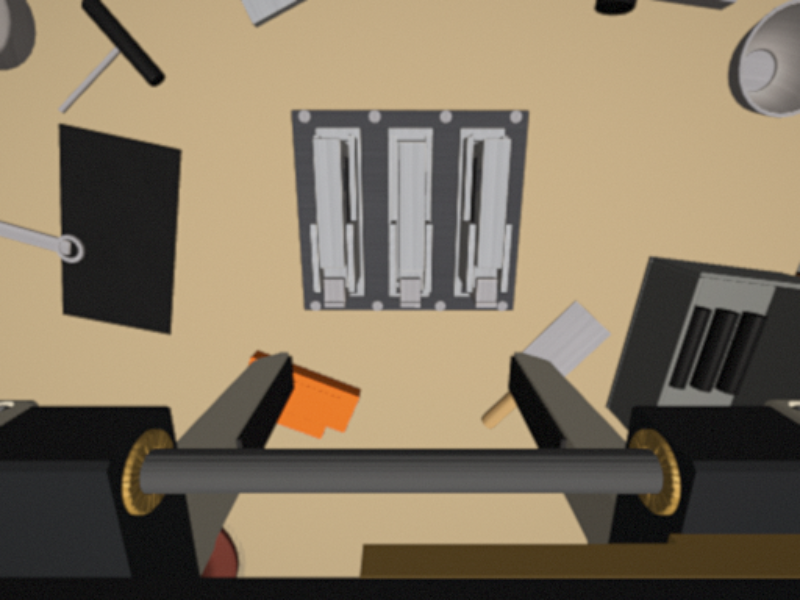

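The middle cassette (410,210) now sits at the same height and level as its fixed neighbours. Its latch nose (410,292) is shut and in line with theirs at (335,292) and (486,292). The bystanders in view are where they were, and the robot is clear.

```bash
python3 -c "
from plant import robot
print(robot.sign_off())"
```

```text
the job is handed in; nothing more can be done
None
```

The cassette is fully home in the middle bay with the latch shut over its shoulder, and the job was handed in after about 29 s; on my first grip of the other half (closed twice), the simulator let the fingers close right through the cassette with no contact force, so I opened and gripped again 15 mm nearer its middle and 6 mm lower, where it held normally.

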